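# Pin the focus lever and lock the lens ring of the backstamp camera

## Robot

A 6-joint arm with a two-finger parallel gripper is mounted at the origin on the work surface. World frame = base frame: x ahead of the robot, y to its left, z up, the work surface at z = 0. Lengths are in m, angles in rad, forces in N, time in s.
With the tool pointing down it reaches from about 0.275 to 0.775 m from the base axis. Payload 14.6 kg.
Tool frame: the origin (TCP) lies on the mounting face of the last link; the fingertips stand 173 mm ahead of it and the grasp point (between the pads) lies 155 mm ahead of it (robot.grip_point_offset is the distance from the TCP to the grasp point, in m); x points along the fingers, y is the direction in which the jaws open and shut, and the axes are right-handed (so a half turn about x gives the same grasp; the last joint's range is limited). The gripper opens to 85 mm and grips with 20 to 120 N. Pads are 22 mm wide; open, the fingers measure 114 mm over their backs; the gripper's body (76 mm by 85 mm) begins 54 mm behind the grasp point. The pads swing forward as they close: fully open they stand 13 mm farther back than shut.
Start: joints at [-1.46, 0.263, -0.048, 1.259, 0, 1.415], TCP at [0.138, -0.507, 0.405] pointing down, gripper open.
Joint ranges: [-2.65, 2.65], [-0.89, 1.7], [-1.18, 1.37], [-2.13, 2.11], [-1.35, 1.29], [-3.14, 3.14]. Speed limits (rad/s): [1.89, 1.89, 2.57, 2.79, 3.14, 3.14].

## Interface

Orientations are given as a unit quaternion [x, y, z, w].
In Python, from workcell import robot gives the robot as it stands.
- The arm moves only by the tool move_arm, never from a script. Its argument "increments" is a list of rows, each an object with "linear": the shift along the tool's x, y, z in mm, a list of three; "rotation": the turn, a rotation vector about the tool's x, y, z in degrees, a list of three. In form: [{"linear": [x, y, z], "rotation": [ax, ay, az]}, ...]. A call has 1 to 10 rows; each row shifts and turns the commanded pose from where the row before left it, along the tool's axes as they then stand; what a row does not reach is not made up. A row lasts 1/8 s, in which the tool goes at most 62.5 mm and 10.7 degrees, less where a joint would pass 70% of its speed; a pose out of reach is approached as far as the arm can. A call with a gripper value outside its range is refused whole. "jaw" is the closure, from 0 (fully open) to 1 (shut), set as the call begins (left out, the last holds). The fingers move at their own pace and stop on an object; "grip_force" is the grip in N (left out, the last holds). Time passes only in rows, so rows that do not move let the fingers close. It gives the time, the measured TCP pose, the force and the opening at its end, in the units of the state.
- robot.get_state(): the state, without advancing time (a new reading comes with each control period).
- robot.camera(name): name is "scene" or "top" or "wrist"; returns a dict with "color" (384x512x3 uint8, red, green, blue), "vertical_fov" (degrees; the focal length in pixels is half the picture's height over the tangent of half this angle, whatever the lens; pixels are square), "cx", "cy" (the principal point, pixels), "R" (3x3) and "t" (3): a world point X has camera coordinates R X + t; the wrist camera has in their place "mount" (4x4, takes a point from camera to tool coordinates, whose origin is the TCP and whose axes are the tool frame's). Camera axes: x right, y down, z forward; pixel columns grow to the right and rows downward; lengths in m; the calibration is good to about 2 mm. The wrist camera is an equidistant fisheye: a pixel r from the principal point sees the ray r / f radians off the axis. A picture is of the moment at which its call begins: read the wrist's pose just before it. There is no depth.
- robot.hand_in(): hands the job in, once; it reports no verdict.
The state is a dict: "time_s": time; "joint_pos": joint angles; "joint_vel": joint speeds; "effort": joint torques, N m; "tool_pos": TCP position; "orientation": TCP orientation; "contact_force": force on the tool from outside, world axes, zero at the start; "moment": the same for the moment, N m; "opening": opening from 0.0 (shut) to 1.0 (fully open).
Only numpy, scipy, OpenCV 4.12 (cv2) and the standard library are available. Lean on these libraries where they do the work, as an engineer would, in place of code of your own. Each camera call takes 0.05 s, during which the arm holds its last target.

## Task

The upward-looking camera that checks the stamps under the mugs is in focus and must be locked. Take the steel locking pin from its wooden stand and gently push it fully home through the fork of the focus lever into the hole in the housing, so that the lens barrel cannot turn; then turn the knurled lock ring clockwise (seen from above) until it jams against the housing and nip it up to about 0.6 N m, never beyond 0.9 N m. Leave the pin in, let go, and do not disturb the mugs and tools around.

Things in the scene. Friction and masses are not known exactly. Their poses are not given: they have to be found in the camera images.
- housing: Fixed grey camera housing, a block 120 mm (its x) by 146 mm (its y, from -60 to +86 mm) and 45 mm high, with an aluminium hole block 36 x 36 mm, also 45 mm high, at its +y end. Origin on the table under the lens axis, z up. From its top rises a round neck 42 mm across to 68 mm height, which carries the lock ring; the dark lens barrel, 38 mm across, comes up through the ring to 110 mm height.
- index_hole (a point): Mouth of the upright hole for the pin in the hole block, 104 mm from the lens axis along the housing's +y, 45 mm above the table; 11.2 mm wide with a 1 mm chamfer, 25 mm deep.
- fork (a point): Point between the two prongs of the fork at the end of the focus lever, level with their upper face (56 mm above the table), 104 mm from the lens axis; it turns with the barrel. The aluminium lever, 12 mm wide, leaves the barrel just above the ring (96 to 103 mm height), runs out over the ring, drops straight down at 76 to 84 mm from the axis and ends in the fork: prongs 7 mm thick, 8 mm wide each, a 13 mm slot open outwards. The prongs lie 4 mm above the hole block.
- barrel (a joint): Turn of lens barrel and lever about the upright lens axis, rad, positive anticlockwise from above; 0: fork centred over the hole. It starts up to 0.025 rad (2.6 mm at the fork) off and moves very easily (0.06 N m): the tapered pin brings the fork into line, and an unheld barrel turns along with the ring. It must stay within 0.065 rad of 0 or the focus is lost.
- ring (a joint): Turn of the lock ring on the barrel, rad, growing clockwise from above (tightening), without the yielding of its sleeve. Starts at 0.4 to 0.9, jams hard at 1.40, stays where left. Running drag 0.3 N m. The knurled outside is a sleeve bonded on by rubber, 0.07 rad per N m. Pin slack lets the barrel follow by up to 0.05 rad before the load comes on; then 0.07 rad more hand turn adds 1 N m.
- ring_mid (a point): Middle of the knurled lock ring on the lens axis, 80 mm above the table. The dark steel ring has twelve knurled flats, is 54 mm across flats (56 mm across corners) and 24 mm high (68 to 92 mm height). Its sides are free all round except that the lever passes over it: keep the fingers clear of the lever while turning.
- pin: Loose steel locking pin, 80 g, 70 mm long, upright in its stand. Origin at its lower tip, z along it towards the head. Shank 10 mm across and 38 mm long, its lowest 7 mm tapered to 5 mm; above it a round grip head 22 mm across and 32 mm high. Fully home, its tip rests on the floor of the hole, 20 mm above the table, and the head's underside is 2 mm clear above the fork.
- pin_tip (a point): Lower tip of the pin, on its axis.
- stand: Fixed wooden block 60 x 60 x 30 mm in which the pin stands at the start, tip 6 mm above the table; its hole is 11.6 mm wide and 24 mm deep. Origin under its middle.
- glaze_jar: Fixed low white jar, 64 mm across and 70 mm high; stands to one side of the housing, the pin's stand to the other.
- mug_a: White mug, 80 mm across, 90 mm high, origin under its middle. Leave alone.
- mug_b: White mug as mug_a. Leave alone.
- mug_c: White mug as mug_a. Leave alone.
- stamp: Small wooden hand stamp standing upright, 32 mm across, 55 mm high. Leave alone.
- spare_ring: Spare plain steel ring lying on the table, 54 mm across, 14 mm high. Leave alone.
- brush: Brush lying on the table, 160 mm long. Leave alone.
There are look-alikes about, which are no part of the job. Leave any purple or turquoise look-alike of the pin alone.

How it is judged:
On the way, in this order (a step that is already met when the one before it is completed fails the run):
1. the pin is fully home through the fork in the housing's hole (height (world z) of pin_tip below 0.0235 m and horizontal distance between pin_tip and index_hole below 0.004 m and angle between pin's own z axis and vertical below 0.17 rad), for 0.2 s.
2. the ring is jammed against the housing and, with the pin still home, the barrel bears on the pin with 4 to 8.5 N (about 0.4 to 0.9 N m) (all of step 1 and value of joint ring above 1.37 rad and contact force between pin and barrel between 4 and 8.5 N), for 0.1 s.
At the end, for the whole second after the job is handed in: The pin is at rest, upright within 10 degrees and fully home through the fork (tip under 23.5 mm above the table, within 4 mm of the hole's axis); the ring is at its jam (joint above 1.37); the barrel is within 0.065 rad of 0 (all of step 1 and value of joint ring above 1.37 rad and value of joint barrel between -0.065 and 0.065 rad and linear speed of pin below 0.02 m/s); the robot touches nothing.
It fails at once if the barrel is turned more than 0.065 rad from its focus (value of joint barrel above 0.065 rad or value of joint barrel below -0.065 rad).
It fails at once if the ring is overtightened: jammed, the barrel bears on the pin with more than 9.5 N (1 N m) (value of joint ring above 1.37 rad and contact force between pin and barrel above 9.5 N).
It fails at once if the pin is forced on the fork with more than 25 N (contact force between pin and barrel above 25 N).
It fails at once if a mug or tool standing around is moved more than 20 mm (distance of any of mug_a, mug_b, mug_c, stamp, spare_ring, brush from where it was at the start of the episode above 0.02 m).
It also fails if it takes over 61 s, if anything falls off the work surface, if the arm or the gripper's body presses on something with over 40 N, if the wrist force passes 120 N, or if a joint passes its speed limit or range.

## Working session

There is one attempt and no reset: what is moved stays moved. The work goes in short steps, Python scripts to look and compute and a tool call to move; the robot and the scene stay as the last step left them, time stands still between calls to the robot, and variables do not carry over. Pictures are saved under pics/ and viewed, and the job is handed in when it is done.

Besides the shell and the picture viewer there is one more tool, called after ">>>" as name([rows], argument=value, ...), one row to a line, values as JSON. move_arm: Moves the arm, as the interface text tells. Its arguments: {"type":"object","properties":{"increments":{"type":"array","items":{"type":"object","properties":{"linear":{"type":"array","items":{"type":"number"}},"rotation":{"type":"array","items":{"type":"number"}}}}},"jaw":{"type":"number"},"grip_force":{"type":"number"}},"required":["increments"]}

```bash
ls; mkdir -p pics; cat > h.py <<'E'
import numpy as np, cv2, json
from workcell import robot
from scipy.spatial.transform import Rotation as Rot
def snap(n,fn=None):
    s=robot.get_state(); c=robot.camera(n)
    np.savez(f'pics/{fn or n}.npz',pos=s['tool_pos'],q=s['orientation'],**c)
    cv2.imwrite(f'pics/{fn or n}.png',c['color'][:,:,::-1]); return c,s
class Cam:
    def __init__(s,fn):
        d=np.load(f'pics/{fn}.npz'); s.img=d['color'][:,:,::-1].copy(); s.cx,s.cy=float(d['cx']),float(d['cy'])
        s.f=s.img.shape[0]/2/np.tan(np.radians(float(d['vertical_fov']))/2)
        if 'R' in d: s.R=d['R'];s.t=d['t'];s.fish=False
        else:
            T=np.eye(4);T[:3,:3]=Rot.from_quat(d['q']).as_matrix();T[:3,3]=d['pos'];M=T@d['mount'];s.R=M[:3,:3].T;s.t=-s.R@M[:3,3];s.fish=True
        s.o=-s.R.T@s.t
    def ray(s,u,v):
        x=np.array([u-s.cx,v-s.cy])
        if s.fish:
            r=np.hypot(*x);th=r/s.f;d=np.array([*(x/max(r,1e-9)*np.sin(th)),np.cos(th)])
        else: d=np.array([*(x/s.f),1.])
        d=s.R.T@d;return d/np.linalg.norm(d)
    def at(s,u,v,z):
        d=s.ray(u,v);return s.o+d*(z-s.o[2])/d[2]
    def proj(s,X):
        p=s.R@np.asarray(X,float)+s.t
        if s.fish:
            r=np.hypot(p[0],p[1]);th=np.arctan2(r,p[2]);return np.array([s.cx,s.cy])+s.f*th*p[:2]/max(r,1e-12)
        return np.array([s.cx+s.f*p[0]/p[2],s.cy+s.f*p[1]/p[2]])
def tri(rays):
    A=np.zeros((3,3));b=np.zeros(3)
    for o,d in rays:
        P=np.eye(3)-np.outer(d,d);A+=P;b+=P@o
    X=np.linalg.solve(A,b);return X,[np.linalg.norm((np.eye(3)-np.outer(d,d))@(X-o)) for o,d in rays]
E
python3 - <<'E'
from h import *
for n in ['scene','top','wrist']:
    c,s=snap(n,n+'0'); print(n,c['vertical_fov'],c['cx'],c['cy'],Cam(n+'0').o)
print(s); print(robot.grip_point_offset)
a=np.vstack([cv2.resize(cv2.imread(f'pics/{n}0.png'),None,fx=1,fy=1) for n in ['scene']]);
E
```

```text
pics
scene 47.937458091978264 254.69028652467958 196.64261183494474 [ 1.10506771 -0.75508169  0.65102763]
top 49.40342725016502 250.66517646572635 198.82152115057158 [ 0.44089971 -0.03039005  1.22641804]
wrist 65.70646984690485 248.41976668613648 187.55131838919334 [ 0.20117732 -0.48908861  0.37231563]
{'time_s': 0.1, 'joint_pos': array([-1.46030047e+00,  2.63498084e-01, -4.88726650e-02,  1.25939407e+00,
       -1.98175497e-05,  1.41549549e+00]), 'joint_vel': array([ 3.68962248e-04, -6.77669077e-04,  4.01626574e-03,  1.28578654e-05,
       -2.69187867e-04, -1.48234428e-03]), 'effort': array([ 2.99547610e-03, -6.38574958e+01,  3.85064757e+01,  1.00031981e-02,
       -2.18593514e-04, -4.11344763e-05]), 'tool_pos': array([ 0.13788968, -0.5064878 ,  0.40426148]), 'orientation': array([ 0.7008721 ,  0.09403942, -0.70087077,  0.09335445]), 'contact_force': array([0.45667356, 0.22254395, 0.35560479]), 'moment': array([-0.01503399,  0.00883866, -0.00726433]), 'opening': 0.9983453234505338}
0.1547
```

View pics/scene0.png

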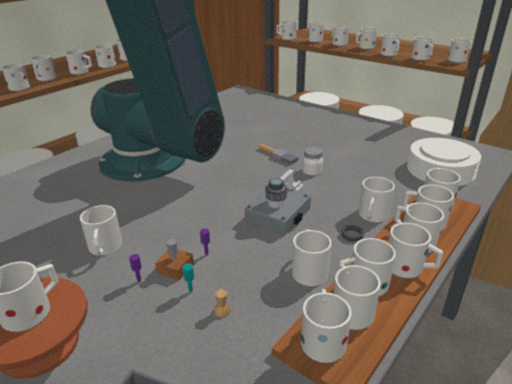

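View pics/top0.png

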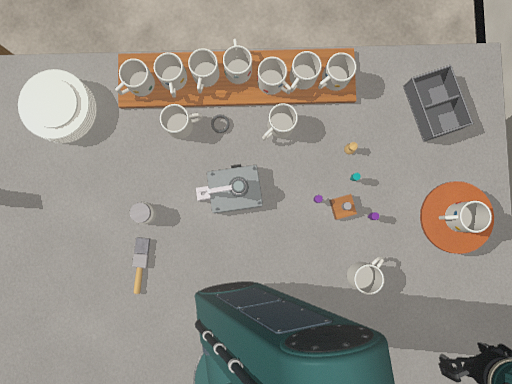

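View pics/wrist0.png

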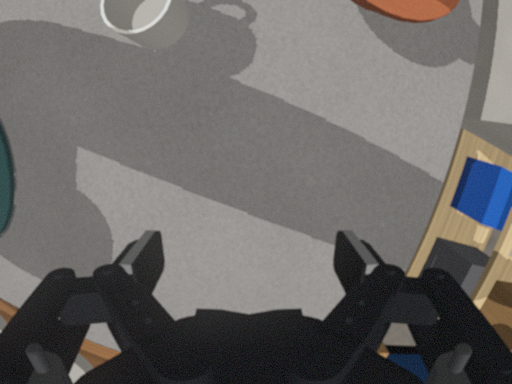

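```bash
python3 - <<'E'
import cv2,numpy as np
t=cv2.imread('pics/top0.png');s=cv2.imread('pics/scene0.png')
a=cv2.resize(t[150:225,185:285],None,fx=4,fy=4,interpolation=cv2.INTER_CUBIC)
b=cv2.resize(t[165:240,300:400],None,fx=4,fy=4,interpolation=cv2.INTER_CUBIC)
c=cv2.resize(s[165:240,235:335],None,fx=4,fy=4,interpolation=cv2.INTER_CUBIC)
d=cv2.resize(s[220:295,120:220],None,fx=4,fy=4,interpolation=cv2.INTER_CUBIC)
cv2.imwrite('pics/crop0.png',np.vstack([np.hstack([a,b]),np.hstack([c,d])]))
E
```

```text
(no output)
```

View pics/crop0.png

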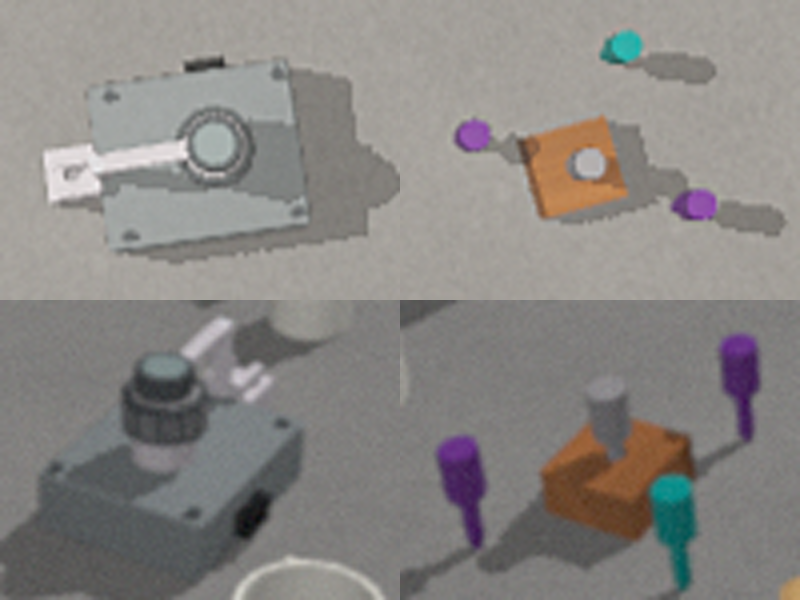

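```bash
python3 - <<'E'
from h import *
T=Cam('top0');S=Cam('scene0')
for n,a,b in [('barrel top',(238.7,186.2),(276.2,180.7)),('pin head top',(347.2,205.5),(172,241))]:
    X,r=tri([(T.o,T.ray(*a)),(S.o,S.ray(*b))]);print(n,X.round(4),np.round(r,4))
print('barrel at .11',T.at(238.7,186.2,.11),'pin top at .076',T.at(347.2,205.5,.076))
print('fork hole',T.at(185+17,150+43,.056), T.at(185+70/4,150+173/4,.045))
# housing corners at z=.045
P=[T.at(185+u/4,150+v/4,.045)[:2] for u,v in [(86,88),(287,59),(310,220),(112,250)]]
print(np.round(P,4)); P=np.array(P)
print(np.linalg.norm(P-np.roll(P,1,0),axis=1))
for n,u,v,z in [('mugc',369,277,.09),('mugb',282,120,.09),('muga',175,118,.09),('jar',142,212,.07),('purp1',318,199,.06),('purp2',374,216,.06),('turq',356,177,.06),('stamp',352,148,.05),('spare',221,124,.01)]: print(n,T.at(u,v,z).round(3))
E
```

```text
barrel top [ 0.549  -0.0014  0.1122] [0.0014 0.0014]
pin head top [ 0.4908 -0.2986  0.0777] [0.0006 0.0006]
barrel at .11 [ 0.54817899 -0.00220807  0.11      ] pin top at .076 [ 0.49050881 -0.29944424  0.076     ]
fork hole [0.53674716 0.10277021 0.056     ] [0.53690087 0.10261555 0.045     ]
[[ 0.5973  0.0902]
 [ 0.6145 -0.0534]
 [ 0.4993 -0.0667]
 [ 0.4815  0.0739]]
[0.11692229 0.14463705 0.11603969 0.14173406]
mugc [ 0.296 -0.347  0.09 ]
mugb [ 0.731 -0.126  0.09 ]
muga [0.744 0.17  0.09 ]
jar [0.487 0.268 0.07 ]
purp1 [ 0.511 -0.222  0.06 ]
purp2 [ 0.46  -0.377  0.06 ]
turq [ 0.571 -0.331  0.06 ]
stamp [ 0.655 -0.326  0.05 ]
spare [0.744 0.048 0.01 ]
```

```bash
cat >> h.py <<'E'
def yaw(q): # world angle of jaw axis (tool y), deg
    M=Rot.from_quat(q).as_matrix(); return np.degrees(np.arctan2(M[1,1],M[0,1]))
def plan(target_grip,target_yaw,s=None):
    """shift in current tool axes (mm) and rotvec (deg) to get grasp point to target with tool down & jaw yaw"""
    s=s or robot.get_state();M=Rot.from_quat(s['orientation']).as_matrix()
    a=np.radians(target_yaw);y=np.array([np.cos(a),np.sin(a),0]);x=np.array([0,0,-1.]);Mt=np.stack([x,y,np.cross(x,y)],1)
    p=np.asarray(target_grip)-x*robot.grip_point_offset
    print('lin mm tool',(M.T@(p-s['tool_pos'])*1e3).round(1),'rot deg',np.degrees(Rot.from_matrix(M.T@Mt).as_rotvec()).round(2),
     'lin in target axes',(Mt.T@(p-s['tool_pos'])*1e3).round(1))
def st():
    s=robot.get_state();M=Rot.from_quat(s['orientation']).as_matrix()
    print('t',round(s['time_s'],2),'grip pt',(s['tool_pos']+M[:,0]*robot.grip_point_offset).round(4),'yaw',round(yaw(s['orientation']),2),'tilt',np.degrees(np.arccos(-M[2,0])).round(2),'F',s['contact_force'].round(2),'M',s['moment'].round(3),'op',round(s['opening'],3),'j',s['joint_pos'].round(2))
    return s
E
python3 - <<'E'
from h import *
s=st(); print(Rot.from_quat(s['orientation']).as_matrix().round(3))
for yw in (7,187): plan([.4905-.03,-.299,.20],yw)
print(np.load('pics/wrist0.npz')['mount'].round(3))
E
```

```text
t 0.15 grip pt [ 0.1379 -0.5064  0.2496] yaw -74.77 tilt 0.05 F [ 0.74 -0.18 -0.03] M [-0.01   0.016  0.018] op 1.003 j [-1.46  0.26 -0.05  1.26  0.    1.42]
[[-0.     0.263 -0.965]
 [ 0.001 -0.965 -0.263]
 [-1.    -0.001 -0.   ]]
lin mm tool [  49.8 -115.4 -365.8] rot deg [-8.177e+01 -4.000e-02  3.000e-02] lin in target axes [  49.6  345.5 -166.6]
lin mm tool [  49.8 -115.4 -365.8] rot deg [9.823e+01 3.000e-02 4.000e-02] lin in target axes [  49.6 -345.5  166.6]
[[ 0.001 -0.261  0.965  0.032]
 [ 1.    -0.    -0.002 -0.   ]
 [ 0.001  0.965  0.261 -0.066]
 [ 0.     0.     0.     1.   ]]
```

>>> move_arm([
  {"linear": [0, 0, 0], "rotation": [-10.2, 0, 0]},
  {"linear": [0, 0, 0], "rotation": [-10.2, 0, 0]},
  {"linear": [0, 0, 0], "rotation": [-10.2, 0, 0]},
  {"linear": [0, 0, 0], "rotation": [-10.2, 0, 0]},
  {"linear": [0, 0, 0], "rotation": [-10.2, 0, 0]},
  {"linear": [0, 0, 0], "rotation": [-10.2, 0, 0]},
  {"linear": [0, 0, 0], "rotation": [-10.2, 0, 0]},
  {"linear": [0, 0, 0], "rotation": [-10.4, 0, 0]},
], jaw=0.4)

```text
time_s: 1.15
tool_pos: [0.1379, -0.5065, 0.4045]
orientation: [0.467, 0.531, -0.467, 0.531]
contact_force: [-1.2, -1.7, 0.1]
opening: 0.6
```

>>> move_arm([
  {"linear": [7, 37.5, -16.3]},
  {"linear": [7, 37.5, -16.3]},
  {"linear": [7, 37.5, -16.3]},
  {"linear": [7, 37.5, -16.3]},
  {"linear": [7, 37.5, -16.3]},
  {"linear": [7, 37.5, -16.3]},
  {"linear": [7, 37.5, -16.3]},
  {"linear": [7, 37.5, -16.3]},
  {"linear": [7, 37.5, -16.3]},
  {"linear": [7, 37.5, -16.3]},
])

```text
validation failed for argument at $.in...
```

```bash
python3 - <<'E'
from h import *
st(); plan([.4905,-.299,.18],7)
snap('wrist','w1')
i=cv2.imread('pics/w1.png');cv2.imwrite('pics/w1b.png',cv2.resize(i,(768,576)))
E
```

```text
t 1.15 grip pt [ 0.1379 -0.5065  0.2498] yaw 7.37 tilt 0.03 F [-1.24 -1.73  0.09] M [-0.028  0.029 -0.046] op 0.6 j [-1.46  0.26 -0.05  1.26 -0.   -0.02]
lin mm tool [  69.8  376.3 -160.6] rot deg [ 0.37 -0.03  0.  ] lin in target axes [  69.8  375.3 -163. ]
```

View pics/w1b.png

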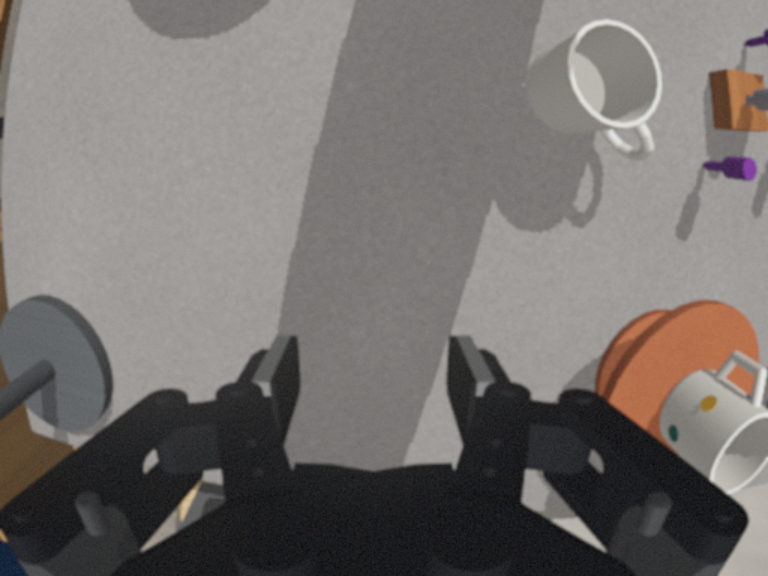

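>>> move_arm([
  {"linear": [7, 37.6, -16], "rotation": [0, 0, 0]},
  {"linear": [7, 37.6, -16], "rotation": [0, 0, 0]},
  {"linear": [7, 37.6, -16], "rotation": [0, 0, 0]},
  {"linear": [7, 37.6, -16], "rotation": [0, 0, 0]},
  {"linear": [7, 37.6, -16], "rotation": [0, 0, 0]},
  {"linear": [7, 37.6, -16], "rotation": [0, 0, 0]},
  {"linear": [7, 37.6, -16], "rotation": [0, 0, 0]},
  {"linear": [7, 37.6, -16], "rotation": [0, 0, 0]},
  {"linear": [7, 37.6, -16], "rotation": [0, 0, 0]},
  {"linear": [7, 37.6, -16], "rotation": [0, 0, 0]},
])

```text
time_s: 2.45
tool_pos: [0.4926, -0.3009, 0.3343]
orientation: [0.469, 0.529, -0.469, 0.529]
contact_force: [1.2, -0.2, 0.0]
opening: 0.598
```

```bash
python3 - <<'E'
from h import *
st(); plan([.4905,-.299,.18],7)
snap('wrist','w2')
i=cv2.imread('pics/w2.png');cv2.imwrite('pics/w2b.png',cv2.resize(i,(768,576)))
E
```

```text
t 2.45 grip pt [ 0.4926 -0.3009  0.1796] yaw 6.85 tilt 0.01 F [ 1.18 -0.25  0.04] M [-0.044  0.028 -0.001] op 0.598 j [-0.69  0.38 -0.07  1.13 -0.    0.76]
lin mm tool [-0.4 -1.9 -2.1] rot deg [-0.15 -0.01  0.01] lin in target axes [-0.4 -1.9 -2.1]
```

View pics/w2b.png

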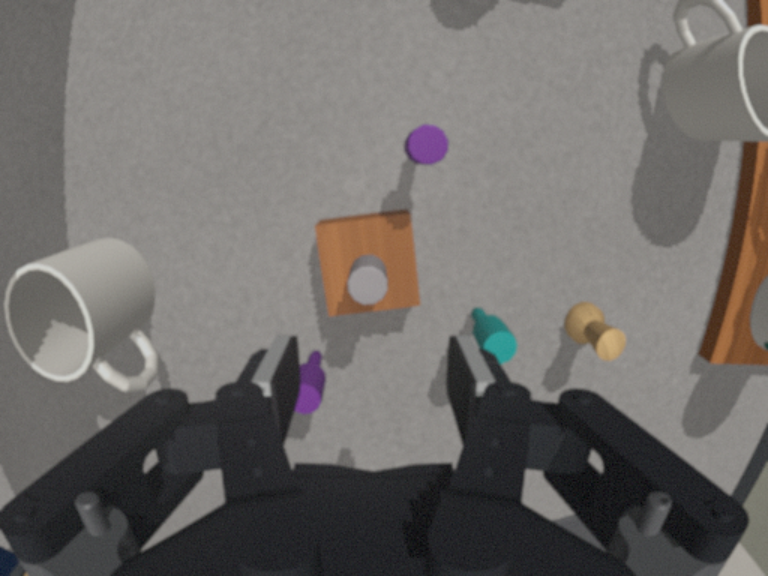

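```bash
python3 - <<'E'
from h import *
T=Cam('top0');S=Cam('scene0');W=Cam('w2')
u=(368/1.5,285/1.5)
R=[(T.o,T.ray(347.2,205.5)),(S.o,S.ray(172,241)),(W.o,W.ray(*u))]
print(tri(R),tri([R[0],R[2]]),tri([R[1],R[2]]))
print(W.at(*u,.076))
i=cv2.resize(W.img[130:220,200:290],None,fx=6,fy=6,interpolation=cv2.INTER_CUBIC);cv2.imwrite('pics/c2.png',i)
E
```

```text
(array([ 0.49012094, -0.29823717,  0.07713853]), [np.float64(0.0009735320682351801), np.float64(0.0006445903803991688), np.float64(0.0008803024785008759)]) (array([ 0.4903561 , -0.30206839,  0.06307756]), [np.float64(0.000805009828636159), np.float64(0.0008050098286361053)]) (array([ 0.4896598 , -0.29761985,  0.07656364]), [np.float64(0.0004255821937465248), np.float64(0.00042558219374636263)])
[ 0.48937961 -0.29809522  0.076     ]
```

View pics/c2.png

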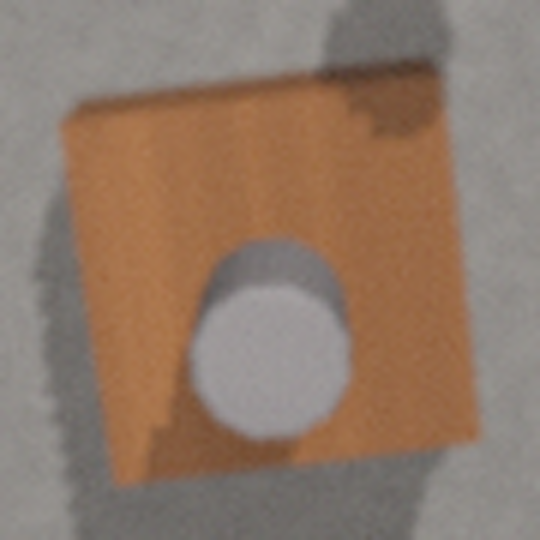

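>>> move_arm([
  {"linear": [30, -1.2, -1.6], "rotation": [0, 0, 0]},
  {"linear": [30, -1, -1.6], "rotation": [0, 0, 0]},
  {"linear": [25, 0, 0], "rotation": [0, 0, 0]},
  {"linear": [15, 0, 0], "rotation": [0, 0, 0]},
  {"linear": [10, 0, 0], "rotation": [0, 0, 0]},
  {"linear": [3.5, 0, 0], "rotation": [0, 0, 0]},
  {"linear": [0, 0, 0], "rotation": [0, 0, 0]},
])

```text
time_s: 3.38
tool_pos: [0.489, -0.299, 0.2215]
orientation: [0.469, 0.529, -0.468, 0.53]
contact_force: [-0.1, 0.6, 0.7]
opening: 0.597
```

```bash
python3 - <<'E'
from h import *
st()
snap('wrist','w3')
i=cv2.imread('pics/w3.png');cv2.imwrite('pics/w3b.png',cv2.resize(i,(768,576)))
E
```

```text
t 3.38 grip pt [ 0.4891 -0.299   0.0668] yaw 7.01 tilt 0.03 F [-0.08  0.62  0.67] M [-0.015  0.    -0.012] op 0.597 j [-0.69  0.46 -0.27  0.84  0.    0.76]
```

View pics/w3b.png

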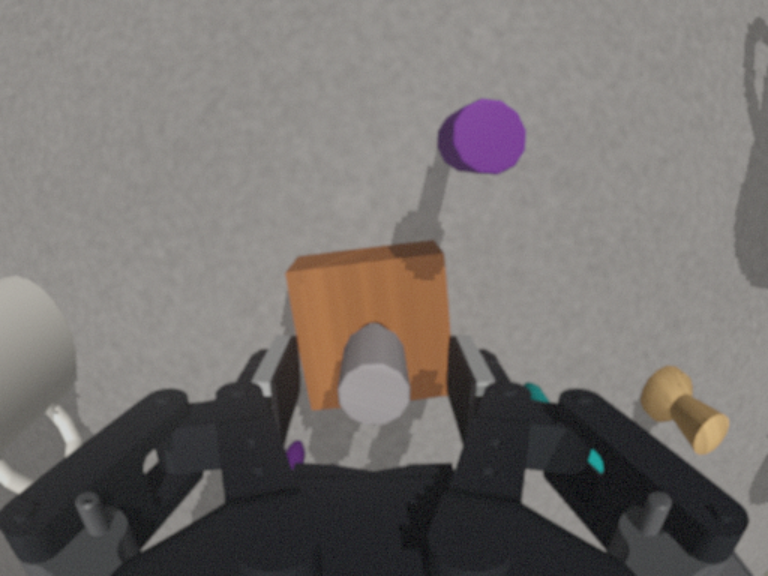

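```bash
python3 - <<'E'
from h import *
W=Cam('w3');print(W.at(374/1.5,391/1.5,.076))
E
```

```text
[ 0.48889784 -0.2963726   0.076     ]
```

>>> move_arm([
  {"linear": [0, 0, 0], "rotation": [0, 0, 0]},
  {"linear": [0, 0, 0], "rotation": [0, 0, 0]},
  {"linear": [0, 0, 0], "rotation": [0, 0, 0]},
  {"linear": [0, 0, 0], "rotation": [0, 0, 0]},
  {"linear": [0, 0, 0], "rotation": [0, 0, 0]},
], jaw=1, grip_force=25)

```text
time_s: 4.05
tool_pos: [0.4891, -0.2989, 0.2215]
orientation: [0.468, 0.529, -0.468, 0.53]
contact_force: [1.2, 0.3, 5.3]
opening: 0.246
```

```bash
python3 - <<'E'
from h import *
st()
E
```

```text
t 4.05 grip pt [ 0.4892 -0.299   0.0668] yaw 7.03 tilt 0.04 F [1.17 0.33 5.25] M [ 0.062 -0.053  0.051] op 0.246 j [-0.69  0.46 -0.27  0.84  0.    0.76]
```

>>> move_arm([
  {"linear": [-5, 0, 0], "rotation": [0, 0, 0]},
  {"linear": [-15, 0, 0], "rotation": [0, 0, 0]},
  {"linear": [-20, 0, 0], "rotation": [0, 0, 0]},
  {"linear": [-30, 0, 0], "rotation": [0, 0, 0]},
  {"linear": [-30, 0, 0], "rotation": [0, 0, 0]},
  {"linear": [-25, 0, 0], "rotation": [0, 0, 0]},
  {"linear": [0, 0, 0], "rotation": [0, 0, 0]},
])

```text
time_s: 4.92
tool_pos: [0.4891, -0.299, 0.3484]
orientation: [0.468, 0.529, -0.468, 0.531]
contact_force: [0.1, -1.1, -1.0]
opening: 0.249
```

```bash
python3 - <<'E'
from h import *
st()
for n in ['wrist','scene']: snap(n,n+'4')
i=cv2.imread('pics/wrist4.png')[150:330,150:350];j=cv2.imread('pics/scene4.png')[140:290,100:300]
cv2.imwrite('pics/c4.png',np.hstack([cv2.resize(i,(400,360)),cv2.resize(j,(400,360))]))
E
```

```text
t 4.92 grip pt [ 0.4895 -0.2993  0.1937] yaw 7.03 tilt 0.2 F [ 0.12 -1.15 -0.95] M [ 0.025 -0.049  0.012] op 0.249 j [-0.69  0.37 -0.05  1.15 -0.    0.76]
```

View pics/c4.png

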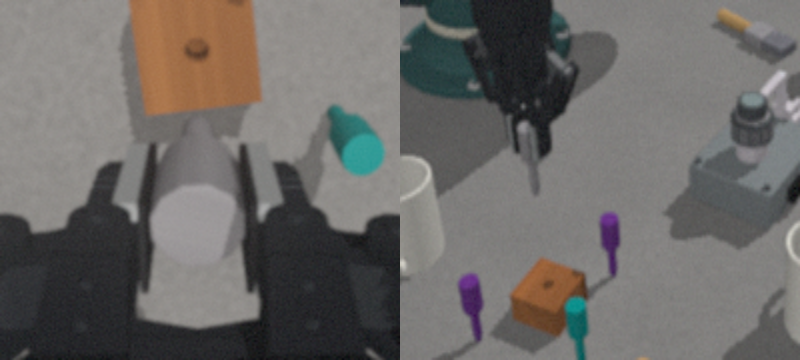

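```bash
python3 - <<'E'
from h import *
W=Cam('wrist4');S=Cam('scene4')
print(tri([(W.o,W.ray(250,209)),(S.o,S.ray(166.5,219))]),W.at(250,209,.133))
print(W.proj([.4895,-.2985,.133]),S.proj([.4895,-.2985,.133]))
print(W.at(150+196/2,150+48/2,.03), 'stand hole')
plan([.5265,.06,.1937],7); plan([.537,.1026,.1937],7)
E
```

```text
(array([ 0.48832847, -0.29867071,  0.13439356]), [np.float64(0.0024854604166955362), np.float64(0.002485460416695577)]) [ 0.49007682 -0.29724153  0.133     ]
[248.88746791 210.70095779] [168.22072443 219.81450983]
[ 0.48871312 -0.29694716  0.03      ] stand hole
lin mm tool [  -2.3   81.3 -351.4] rot deg [ 0.03 -0.    0.01] lin in target axes [  -2.3   81.2 -351.5]
lin mm tool [  -2.3   97.  -392.4] rot deg [ 0.03 -0.    0.01] lin in target axes [  -2.3   96.8 -392.5]
```

>>> move_arm([
  {"linear": [0, 8.5, -36], "rotation": [0, 0, 0]},
  {"linear": [0, 8.5, -36], "rotation": [0, 0, 0]},
  {"linear": [0, 8.5, -36], "rotation": [0, 0, 0]},
  {"linear": [0, 8.5, -36], "rotation": [0, 0, 0]},
  {"linear": [0, 8.5, -36], "rotation": [0, 0, 0]},
  {"linear": [0, 8.5, -36], "rotation": [0, 0, 0]},
  {"linear": [0, 8.5, -36], "rotation": [0, 0, 0]},
  {"linear": [0, 8.5, -36], "rotation": [0, 0, 0]},
  {"linear": [0, 8.5, -36], "rotation": [0, 0, 0]},
  {"linear": [0, 8.5, -27], "rotation": [0, 0, 0]},
])

```text
time_s: 6.28
tool_pos: [0.53, 0.0614, 0.3452]
orientation: [0.468, 0.53, -0.469, 0.529]
contact_force: [0.4, -0.7, -1.6]
opening: 0.247
```

>>> move_arm([
  {"linear": [0, 0, 0], "rotation": [0, 0, 0]},
  {"linear": [0, 0, 0], "rotation": [0, 0, 0]},
])

```text
time_s: 6.52
tool_pos: [0.5301, 0.0596, 0.3455]
orientation: [0.468, 0.53, -0.469, 0.529]
contact_force: [-0.7, -0.4, -1.2]
opening: 0.25
```

```bash
python3 - <<'E'
from h import *
st()
for n in ['wrist']: snap(n,n+'5')
i=cv2.imread('pics/wrist5.png');cv2.imwrite('pics/w5b.png',cv2.resize(i,(768,576)))
E
```

```text
t 6.53 grip pt [0.5299 0.0596 0.1908] yaw 7.04 tilt 0.07 F [-0.69 -0.43 -1.19] M [ 0.01   0.025 -0.006] op 0.25 j [-0.04  0.3  -0.15  1.11 -0.    1.41]
```

View pics/w5b.png

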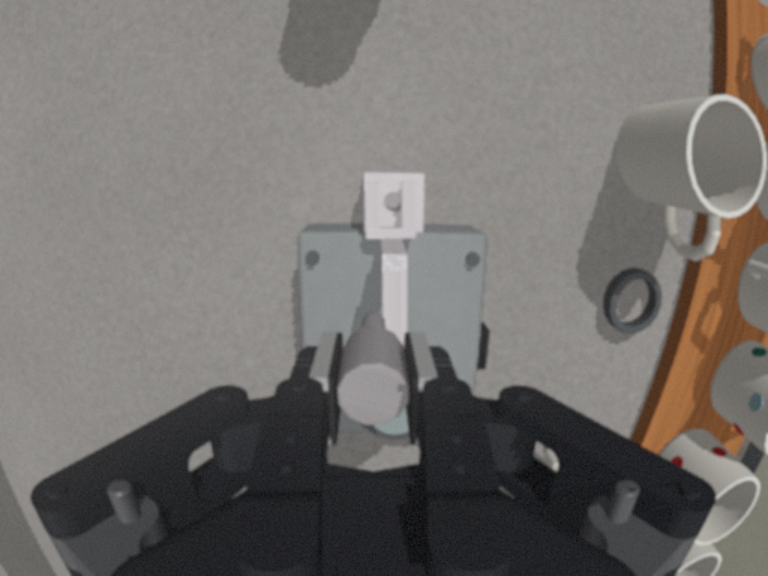

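```bash
python3 - <<'E'
from h import *
i=cv2.imread('pics/wrist5.png')
a=cv2.resize(i[105:175,220:310],None,fx=8,fy=8,interpolation=cv2.INTER_CUBIC)
cv2.imwrite('pics/c5.png',a)
E
```

```text
(no output)
```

View pics/c5.png

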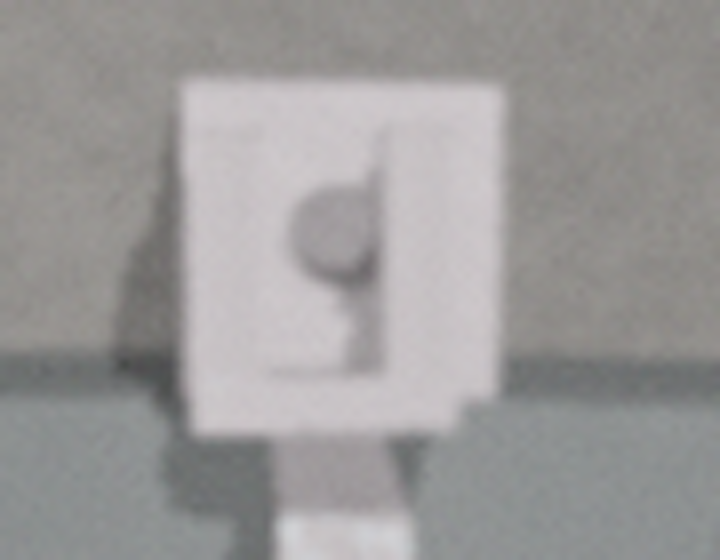

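```bash
python3 - <<'E'
from h import *
W=Cam('wrist5')
h=W.at(262.3,134.2,.045);print('hole',h,'fork',W.at(220+322/8,134.2,.056))
# block corners
for u,v in [(183,80),(505,85),(500,395)]: print(W.at(220+u/8,105+v/8,.045))
b=Cam('top0').at(238.7,186.2,.11); print(np.linalg.norm((h-b)[:2]), np.degrees(np.arctan2(*(h-b)[[1,0]])))
i=cv2.resize(W.img[190:290,200:300],None,fx=6,fy=6,interpolation=cv2.INTER_CUBIC);cv2.imwrite('pics/c5b.png',i)
E
```

```text
hole [0.53640111 0.10434997 0.045     ] fork [0.53404662 0.10496682 0.056     ]
[0.51693745 0.11945807 0.045     ]
[0.55284258 0.12357828 0.045     ]
[0.55717283 0.08838516 0.045     ]
0.10720696497430228 96.30731101682954
```

View pics/c5b.png

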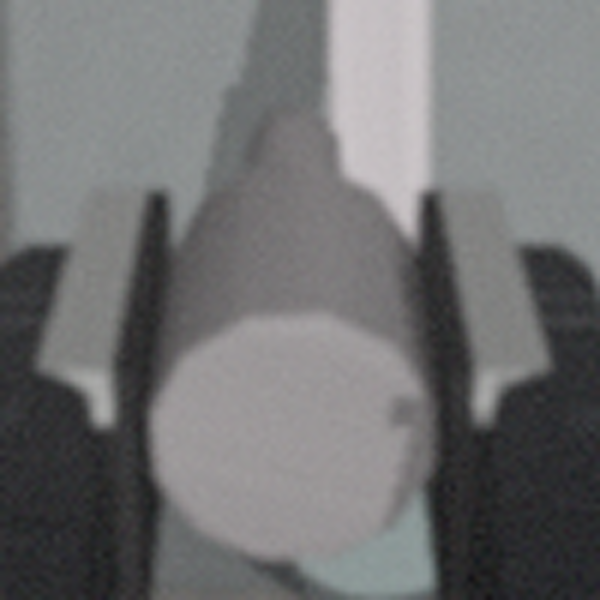

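>>> move_arm([
  {"linear": [0, 5.7, -21], "rotation": [0, 0, 0]},
  {"linear": [0, 5.6, -20.7], "rotation": [0, 0, 0]},
  {"linear": [20, 0, 0], "rotation": [0, 0, 0]},
  {"linear": [20, 0, 0], "rotation": [0, 0, 0]},
  {"linear": [15, 0, 0], "rotation": [0, 0, 0]},
  {"linear": [7, 0, 0], "rotation": [0, 0, 0]},
  {"linear": [0, 0, 0], "rotation": [0, 0, 0]},
  {"linear": [0, 0, 0], "rotation": [0, 0, 0]},
])

```text
time_s: 7.58
tool_pos: [0.5366, 0.1025, 0.2847]
orientation: [0.469, 0.529, -0.468, 0.53]
contact_force: [0.3, 0.5, -0.9]
opening: 0.247
```

```bash
python3 - <<'E'
from h import *
st()
for n in ['wrist','scene','top']: snap(n,n+'6')
i=cv2.imread('pics/wrist6.png')[160:310,175:325];j=cv2.imread('pics/scene6.png')[110:210,240:340];k=cv2.imread('pics/top6.png')[150:220,180:250]
cv2.imwrite('pics/c6.png',np.hstack([cv2.resize(i,(500,500),interpolation=2),cv2.resize(j,(300,300),interpolation=2).__class__(0) if 0 else cv2.copyMakeBorder(cv2.resize(j,(300,300),interpolation=2),0,200,0,0,0)]))
E
```

```text
t 7.58 grip pt [0.5367 0.1025 0.13  ] yaw 7.01 tilt 0.04 F [ 0.35  0.55 -0.88] M [ 0.023  0.097 -0.012] op 0.247 j [ 0.04  0.36 -0.24  0.97 -0.    1.49]
```

View pics/c6.png

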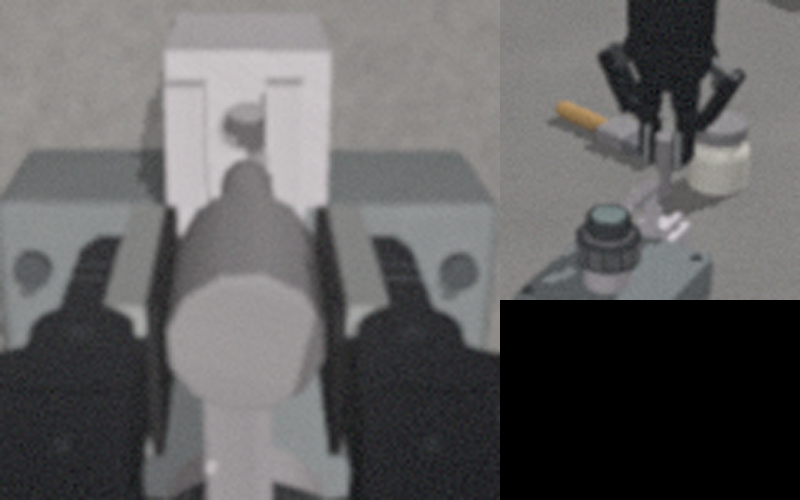

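```bash
python3 - <<'E'
from h import *
W=Cam('wrist6');print('hole',W.at(175+248*.3,160+126*.3,.045)); print('tip bottom far rim if z=.069',W.at(175+246*.3,160+160*.3,.069))
# shank/head junction etc: head top centre
print('head top',W.at(175+245*.3,160+341*.3,.139))
for z in (.069,.139): print(W.proj([.5367,.1035,z]),W.proj([.5367,.1045,z]))
S=Cam('scene6');i=cv2.resize(S.img[145:195,270:320],(600,600),interpolation=2);cv2.imwrite('pics/c6s.png',i)
for p in ([.5367,.1035,.069],[.5367,.1035,.045],[.5367,.1045,.139]):
    print((S.proj(p)-[270,145])*12)
E
```

```text
hole [0.5368602  0.10485601 0.045     ]
tip bottom far rim if z=.069 [0.53635939 0.10516064 0.069     ]
head top [0.536296   0.10410242 0.139     ]
[249.00798849 210.4383219 ] [249.19429014 209.00757727]
[249.25285393 263.57955111] [249.53460497 261.61348963]
[298.98487104 394.13498712]
[295.66928713 485.21795744]
[311.65852709 115.23635305]
```

View pics/c6s.png

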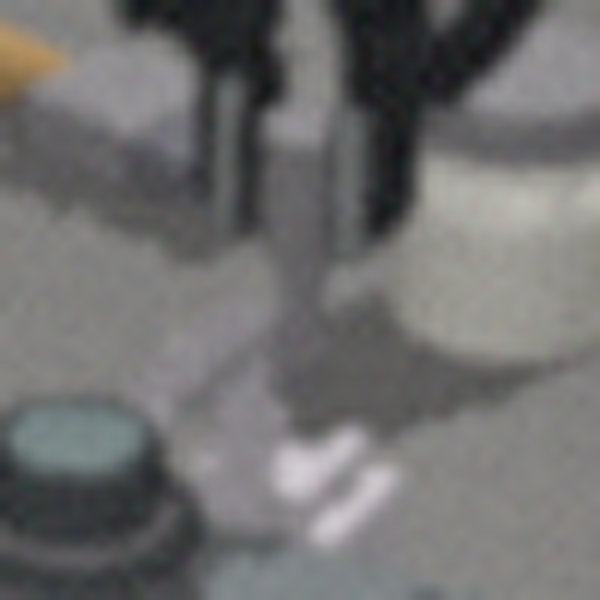

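>>> move_arm([
  {"linear": [5, 0.5, -0.6], "rotation": [0, 0, 0]},
  {"linear": [5, 0, 0], "rotation": [0, 0, 0]},
  {"linear": [4, 0, 0], "rotation": [0, 0, 0]},
  {"linear": [3, 0, 0], "rotation": [0, 0, 0]},
  {"linear": [3, 0, 0], "rotation": [0, 0, 0]},
  {"linear": [2, 0, 0], "rotation": [0, 0, 0]},
])

```text
time_s: 8.48
tool_pos: [0.5368, 0.1033, 0.262]
orientation: [0.468, 0.53, -0.468, 0.53]
contact_force: [-0.9, -0.9, -0.6]
opening: 0.245
```

```bash
python3 - <<'E'
from h import *
st()
for n in ['wrist']: snap(n,n+'7')
i=cv2.imread('pics/wrist7.png')[160:310,175:325]
cv2.imwrite('pics/c7.png',cv2.resize(i,(600,600),interpolation=2))
E
```

```text
t 8.47 grip pt [0.5368 0.1033 0.1073] yaw 7.03 tilt 0.01 F [-0.87 -0.86 -0.58] M [-0.034  0.184  0.03 ] op 0.245 j [ 0.04  0.38 -0.27  0.91  0.    1.49]
```

View pics/c7.png

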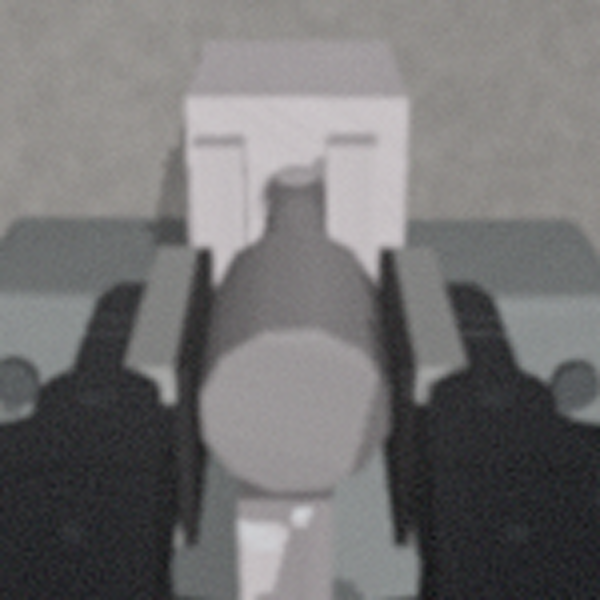

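>>> move_arm([
  {"linear": [1.5, 0, 0], "rotation": [0, 0, 0]},
  {"linear": [1.5, 0, 0], "rotation": [0, 0, 0]},
  {"linear": [1.5, 0, 0], "rotation": [0, 0, 0]},
  {"linear": [1.5, 0, 0], "rotation": [0, 0, 0]},
])

```text
time_s: 9.02
tool_pos: [0.5369, 0.1033, 0.2561]
orientation: [0.468, 0.53, -0.468, 0.53]
contact_force: [-0.3, -1.6, -0.6]
opening: 0.247
```

```bash
python3 -c "
from h import *
st()"
```

```text
t 9.03 grip pt [0.5369 0.1034 0.1014] yaw 7.03 tilt 0.01 F [-0.34 -1.63 -0.56] M [-0.001  0.112  0.016] op 0.247 j [ 0.04  0.39 -0.28  0.9   0.    1.49]
```

>>> move_arm([
  {"linear": [1.5, 0, 0], "rotation": [0, 0, 0]},
  {"linear": [1.5, 0, 0], "rotation": [0, 0, 0]},
  {"linear": [1.5, 0, 0], "rotation": [0, 0, 0]},
])

```text
time_s: 9.4
tool_pos: [0.5369, 0.1033, 0.2516]
orientation: [0.468, 0.53, -0.468, 0.53]
contact_force: [-1.1, 0.4, -1.6]
opening: 0.25
```

```bash
python3 -c "
from h import *
st()"
```

```text
t 9.4 grip pt [0.5369 0.1033 0.0969] yaw 7.03 tilt 0.0 F [-1.15  0.43 -1.57] M [ 0.005  0.082 -0.048] op 0.25 j [ 0.04  0.39 -0.29  0.89  0.    1.49]
```

>>> move_arm([
  {"linear": [2, 0, 0], "rotation": [0, 0, 0]},
  {"linear": [2, 0, 0], "rotation": [0, 0, 0]},
  {"linear": [2, 0, 0], "rotation": [0, 0, 0]},
  {"linear": [2, 0, 0], "rotation": [0, 0, 0]},
  {"linear": [2, 0, 0], "rotation": [0, 0, 0]},
  {"linear": [2, 0, 0], "rotation": [0, 0, 0]},
])

```text
time_s: 10.15
tool_pos: [0.5369, 0.1033, 0.2395]
orientation: [0.468, 0.53, -0.468, 0.53]
contact_force: [-1.0, -0.0, -0.2]
opening: 0.245
```

```bash
python3 -c "
from h import *
st()"
```

```text
t 10.15 grip pt [0.5369 0.1033 0.0848] yaw 7.03 tilt 0.0 F [-0.99 -0.04 -0.21] M [0.024 0.028 0.06 ] op 0.245 j [ 0.04  0.4  -0.31  0.86  0.    1.49]
```

>>> move_arm([
  {"linear": [1, 0, 0], "rotation": [0, 0, 0]},
  {"linear": [1, 0, 0], "rotation": [0, 0, 0]},
  {"linear": [1, 0, 0], "rotation": [0, 0, 0]},
])

```text
time_s: 10.52
tool_pos: [0.5369, 0.1033, 0.2366]
orientation: [0.468, 0.53, -0.468, 0.53]
contact_force: [0.5, -0.7, -0.1]
opening: 0.248
```

```bash
python3 -c "
from h import *
st()"
```

```text
t 10.53 grip pt [0.5369 0.1033 0.0819] yaw 7.03 tilt 0.0 F [ 0.55 -0.75 -0.15] M [-0.036  0.021  0.014] op 0.248 j [ 0.04  0.41 -0.32  0.85 -0.    1.49]
```

>>> move_arm([
  {"linear": [0.7, 0, 0], "rotation": [0, 0, 0]},
  {"linear": [0.7, 0, 0], "rotation": [0, 0, 0]},
])

```text
time_s: 10.78
tool_pos: [0.5369, 0.1034, 0.2355]
orientation: [0.468, 0.53, -0.468, 0.53]
contact_force: [-1.8, 0.1, 7.4]
opening: 0.247
```

```bash
python3 -c "
from h import *
st()"
```

```text
t 10.78 grip pt [0.537  0.1034 0.0808] yaw 7.03 tilt 0.02 F [-1.75  0.09  7.42] M [-0.075  0.407  0.002] op 0.247 j [ 0.04  0.41 -0.32  0.85  0.    1.49]
```

>>> move_arm([
  {"linear": [0, 0, 0], "rotation": [0, 0, 0]},
  {"linear": [0, 0, 0], "rotation": [0, 0, 0]},
])

```text
time_s: 11.02
tool_pos: [0.5369, 0.1033, 0.2355]
orientation: [0.468, 0.53, -0.468, 0.53]
contact_force: [-0.7, -0.1, 5.4]
opening: 0.249
```

>>> move_arm([
  {"linear": [0, 0, 0], "rotation": [0, 0, 0]},
  {"linear": [0, 0, 0], "rotation": [0, 0, 0]},
  {"linear": [0, 0, 0], "rotation": [0, 0, 0]},
  {"linear": [-10, 0, 0], "rotation": [0, 0, 0]},
  {"linear": [-20, 0, 0], "rotation": [0, 0, 0]},
  {"linear": [-40, 0, 0], "rotation": [0, 0, 0]},
  {"linear": [-40, 0, 0], "rotation": [0, 0, 0]},
  {"linear": [-20, 0, 30], "rotation": [0, 0, 0]},
  {"linear": [0, 0, 30], "rotation": [0, 0, 0]},
], jaw=0.45)

```text
time_s: 12.15
tool_pos: [0.5445, 0.0433, 0.3677]
orientation: [0.469, 0.529, -0.467, 0.531]
contact_force: [-0.3, 0.1, -0.3]
opening: 0.55
```

>>> move_arm([
  {"linear": [0, 0, 0], "rotation": [0, 0, 0]},
  {"linear": [0, 0, 0], "rotation": [0, 0, 0]},
], jaw=0)

```text
time_s: 12.4
tool_pos: [0.5441, 0.0441, 0.3655]
orientation: [0.469, 0.53, -0.468, 0.53]
contact_force: [0.6, 0.1, -0.1]
opening: 0.947
```

```bash
python3 - <<'E'
from h import *
st()
for n in ['wrist','top','scene']: snap(n,n+'8')
i=cv2.imread('pics/wrist8.png')
cv2.imwrite('pics/c8.png',cv2.resize(i,(768,576),interpolation=2))
S=cv2.imread('pics/scene8.png')[140:240,230:340]
cv2.imwrite('pics/c8s.png',cv2.resize(S,None,fx=5,fy=5,interpolation=2))
E
```

```text
t 12.4 grip pt [0.5441 0.0441 0.2108] yaw 7.02 tilt 0.01 F [ 0.6   0.11 -0.07] M [ 0.028 -0.011  0.028] op 0.947 j [-0.07  0.31 -0.08  1.17  0.    1.38]
```

View pics/c8.png

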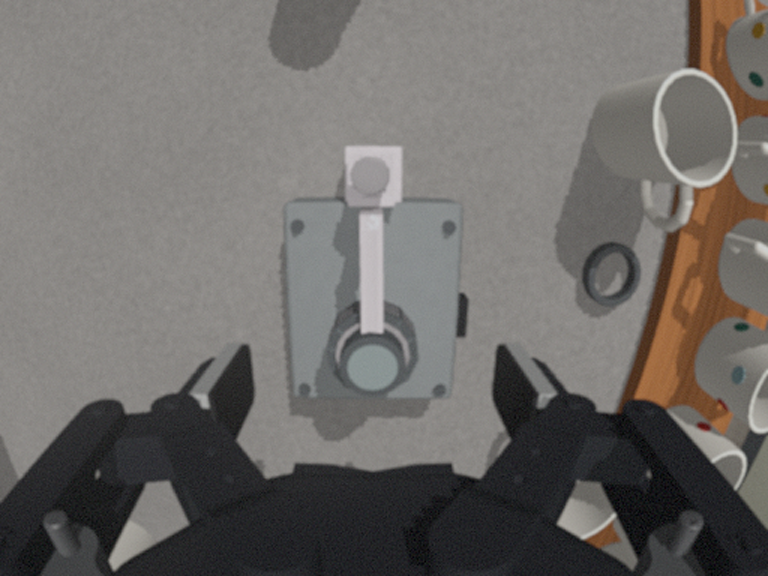

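View pics/c8s.png

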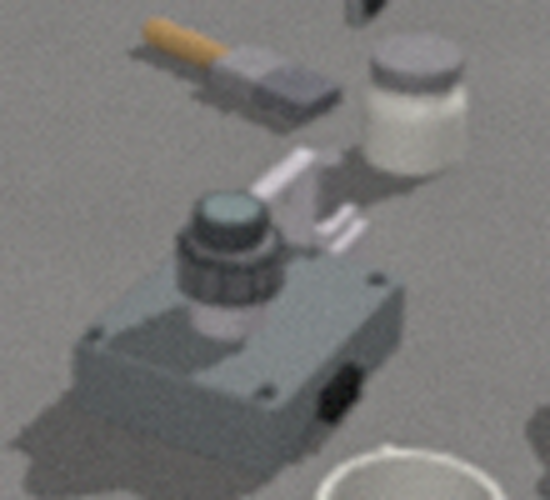

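```bash
python3 - <<'E'
from h import *
S=Cam('scene8');W=Cam('wrist8')
for p in ([.537,.104,.09],[.537,.104,.058],[.537,.104,.045],[.549,-.001,.11]):
    print((S.proj(p)-[230,140])*5, W.proj(p)*1.5)
print(S.R,S.o,Cam('top8').o)
T=Cam('top8');
a=cv2.resize(W.img[90:150,210:290],(800,600),interpolation=2);cv2.imwrite('pics/c8w.png',a)
E
```

```text
[326.79704494 155.14309297] [373.84148711 174.62275918]
[324.91274341 206.52121969] [373.75670233 173.45939473]
[324.16259327 226.97511647] [373.72761815 173.0604495 ]
[228.63428244 207.22207389] [372.27766267 370.36714473]
[[ 0.77658982  0.62975909 -0.0176561 ]
 [ 0.3222092  -0.42110411 -0.84785173]
 [-0.5413774   0.65274406 -0.52993934]] [ 1.10506771 -0.75508169  0.65102763] [ 0.44089971 -0.03039005  1.22641804]
```

View pics/c8w.png

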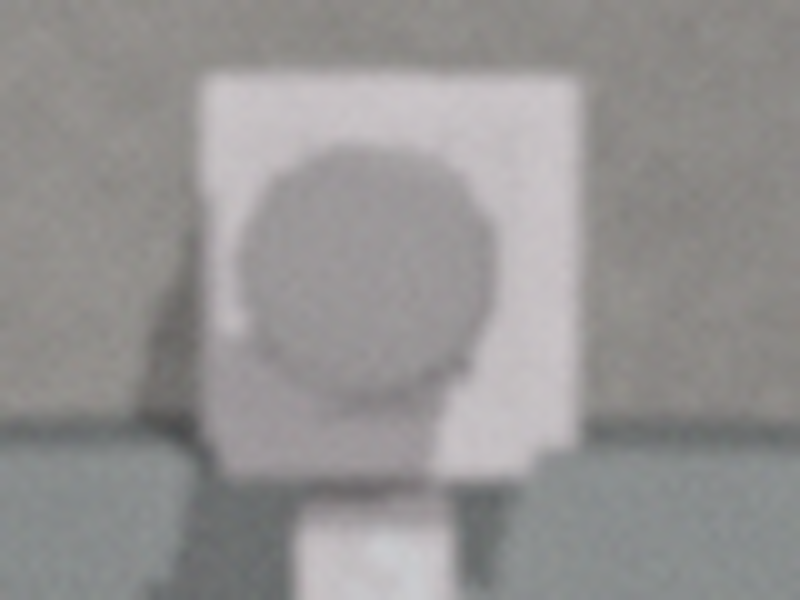

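```bash
python3 - <<'E'
from h import *
s=cv2.imread('pics/scene8.png')[150:200,270:320];c=cv2.imread('pics/scene0.png')[150:200,270:320]
cv2.imwrite('pics/c8c.png',np.hstack([cv2.resize(s,(400,400),interpolation=2),cv2.resize(c,(400,400),interpolation=2)]))
E
```

```text
(no output)
```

View pics/c8c.png

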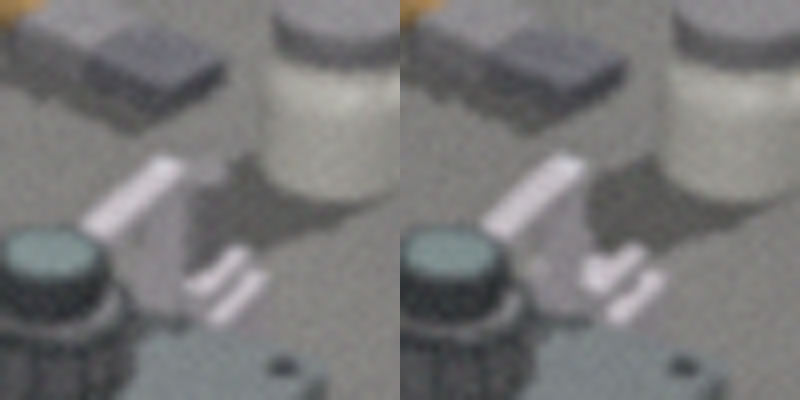

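```bash
python3 - <<'E'
from h import *
W=Cam('wrist8')
h=W.at(246.8,117.2,.09);b=W.at(372/1.5,367/1.5,.11);print('head',h,'barrel',b,np.linalg.norm((h-b)[:2]),np.degrees(np.arctan2(h[1]-b[1],h[0]-b[0])))
a=cv2.resize(W.img[195:270,205:290],None,fx=8,fy=8,interpolation=2);cv2.imwrite('pics/c8r.png',a)
T=Cam('top8');cv2.imwrite('pics/c8t.png',cv2.resize(T.img[165:210,190:260],None,fx=10,fy=10,interpolation=2))
E
```

```text
head [0.53512181 0.10312265 0.09      ] barrel [0.54859334 0.00106319 0.11      ] 0.1029447274107884 97.51939574642006
```

View pics/c8r.png

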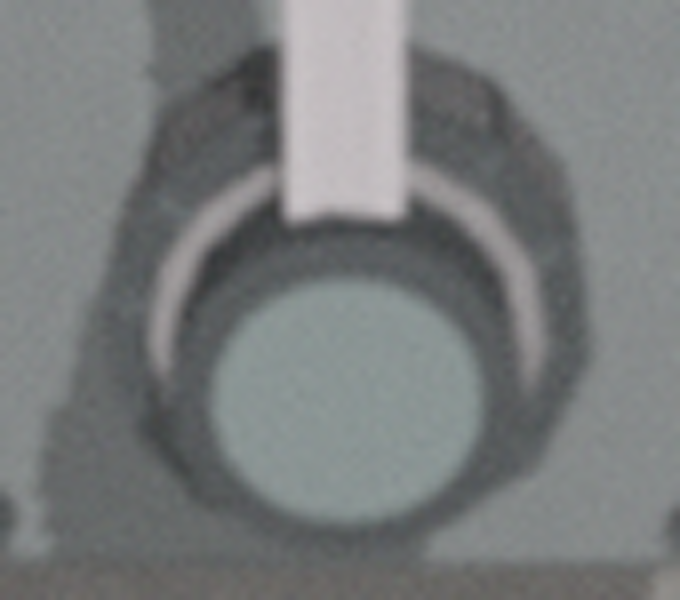

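```bash
python3 - <<'E'
from h import *
W=Cam('wrist8')
b=W.at(205+347/8,195+401/8,.11);print(b)
for u,v in [(502,92),(568,178),(588,345),(540,460),(250,55),(160,110),(130,200),(197,500),(435,535)]:
    for z in (.092,.068):
        p=W.at(205+u/8,195+v/8,z)-b;print((u,v),z,np.degrees(np.arctan2(p[1],p[0])).round(1),(np.hypot(p[0],p[1])*1e3).round(1),end=' | ')
    print()
plan([b[0],b[1],.17],50)
E
```

```text
[0.54895462 0.00067739 0.11      ]
(502, 92) 0.092 66.2 32.5 | (502, 92) 0.068 54.4 26.9 | 
(568, 178) 0.092 43.9 30.0 | (568, 178) 0.068 25.7 27.8 | 
(588, 345) 0.092 2.7 27.0 | (588, 345) 0.068 -16.9 32.3 | 
(540, 460) 0.092 -29.9 27.4 | (540, 460) 0.068 -43.3 37.7 | 
(250, 55) 0.092 114.9 33.7 | (250, 55) 0.068 122.0 27.0 | 
(160, 110) 0.092 134.9 32.8 | (160, 110) 0.068 148.6 28.3 | 
(130, 200) 0.092 153.9 28.3 | (130, 200) 0.068 173.8 26.8 | 
(197, 500) 0.092 -121.5 27.7 | (197, 500) 0.068 -111.7 39.5 | 
(435, 535) 0.092 -61.9 28.1 | (435, 535) 0.068 -67.4 41.2 | 
lin mm tool [40.6 -0.6 44. ] rot deg [-4.293e+01 -1.000e-02  1.000e-02] lin in target axes [ 40.6 -30.4  31.9]
```

View pics/c8t.png

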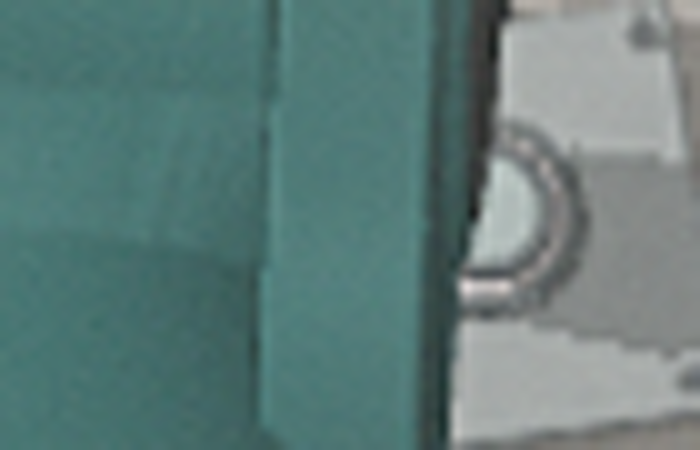

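>>> move_arm([
  {"linear": [0, 0, 0], "rotation": [-9.5, 0, 0]},
  {"linear": [0, 0, 0], "rotation": [-9.5, 0, 0]},
  {"linear": [0, 0, 0], "rotation": [-9.5, 0, 0]},
  {"linear": [0, 0, 0], "rotation": [-9.5, 0, 0]},
  {"linear": [0, 0, 0], "rotation": [0, 0, 0]},
], jaw=0)

```text
time_s: 13.18
tool_pos: [0.5441, 0.0443, 0.3652]
orientation: [0.271, 0.653, -0.271, 0.653]
contact_force: [-0.2, 0.7, 0.3]
opening: 0.997
```

```bash
python3 - <<'E'
from h import *
st();plan([.5492,.0008,.15],45)
E
```

```text
t 13.18 grip pt [0.5441 0.0443 0.2105] yaw 45.01 tilt 0.01 F [-0.25  0.69  0.26] M [-0.009 -0.001  0.046] op 0.997 j [-0.07  0.31 -0.08  1.17  0.    0.72]
lin mm tool [ 60.5 -27.2  34.4] rot deg [ 0.01 -0.01  0.  ] lin in target axes [ 60.5 -27.2  34.4]
```

>>> move_arm([
  {"linear": [0, -9.2, 11.4], "rotation": [0, 0, 0]},
  {"linear": [0, -9, 11.5], "rotation": [0, 0, 0]},
  {"linear": [10, -9, 11.5], "rotation": [0, 0, 0]},
  {"linear": [20, 0, 0], "rotation": [0, 0, 0]},
  {"linear": [20, 0, 0], "rotation": [0, 0, 0]},
  {"linear": [10, 0, 0], "rotation": [0, 0, 0]},
  {"linear": [0, 0, 0], "rotation": [0, 0, 0]},
])

```text
time_s: 14.05
tool_pos: [0.5492, -0.0002, 0.3047]
orientation: [0.271, 0.654, -0.271, 0.653]
contact_force: [1.0, -0.0, -1.0]
opening: 1.002
```

```bash
python3 - <<'E'
from h import *
st();plan([.5492,.0008,.08],45)
snap('wrist','w9');snap('scene','s9')
W=Cam('w9');print((W.proj([.5492,.0008,.11])-[175,190])*5.3)
cv2.imwrite('pics/c9.png',cv2.resize(W.img[190:300,175:325],None,fx=5.3,fy=5.3,interpolation=2))
E
```

```text
t 14.05 grip pt [ 5.49e-01 -1.00e-04  1.50e-01] yaw 44.99 tilt 0.07 F [ 0.98 -0.04 -1.01] M [ 0.032 -0.027 -0.   ] op 1.002 j [-0.15  0.35 -0.19  1.02  0.    0.64]
lin mm tool [70.   0.7 -0.6] rot deg [-0.01 -0.06  0.04] lin in target axes [70.   0.7 -0.7]
[396.98367681 176.67546587]
```

View pics/c9.png

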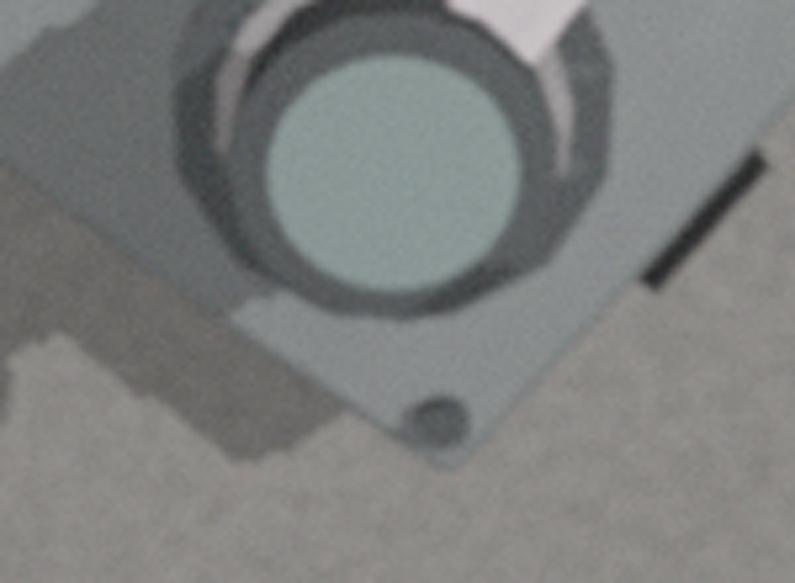

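>>> move_arm([
  {"linear": [20, 0.6, -0.6], "rotation": [0, 0, 0]},
  {"linear": [20, 0, 0], "rotation": [0, 0, 0]},
  {"linear": [15, 0, 0], "rotation": [0, 0, 0]},
  {"linear": [10, 0, 0], "rotation": [0, 0, 0]},
  {"linear": [5, 0, 0], "rotation": [0, 0, 0]},
  {"linear": [0, 0, 0], "rotation": [0, 0, 0]},
])

```text
time_s: 14.9
tool_pos: [0.5494, 0.0011, 0.2355]
orientation: [0.27, 0.653, -0.27, 0.653]
contact_force: [-0.8, 0.0, 0.3]
opening: 1.004
```

```bash
python3 - <<'E'
from h import *
st();plan([.5492,.0008,.08],45)
snap('wrist','w10');snap('scene','s10')
W=Cam('w10');S=Cam('s10')
cv2.imwrite('pics/c10.png',np.hstack([cv2.resize(W.img[140:330,150:350],(420,400),interpolation=2),cv2.resize(S.img[130:230,230:330],(400,400),interpolation=2)]))
E
```

```text
t 14.9 grip pt [0.5494 0.0011 0.0808] yaw 45.03 tilt 0.01 F [-0.78  0.01  0.35] M [ 0.043 -0.025  0.033] op 1.004 j [-0.15  0.41 -0.31  0.85  0.    0.64]
lin mm tool [ 0.8 -0.3  0. ] rot deg [ 0.03  0.01 -0.01] lin in target axes [ 0.8 -0.3  0. ]
```

View pics/c10.png

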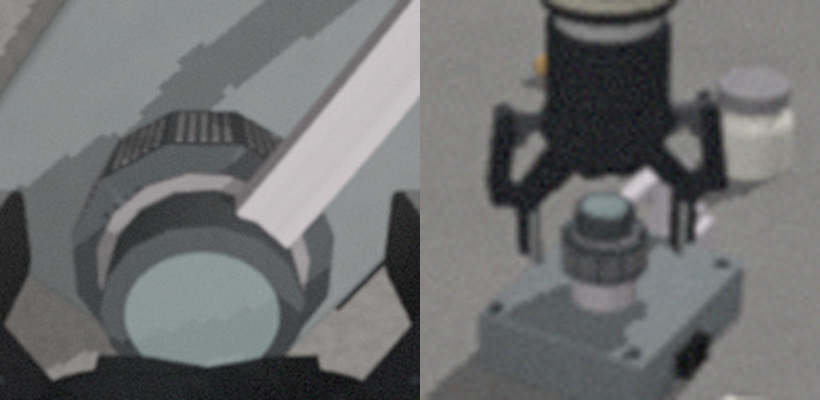

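>>> move_arm([
  {"linear": [0, 0, 0], "rotation": [0, 0, 0]},
  {"linear": [0, 0, 0], "rotation": [0, 0, 0]},
  {"linear": [0, 0, 0], "rotation": [0, 0, 0]},
  {"linear": [0, 0, 0], "rotation": [0, 0, 0]},
], jaw=1, grip_force=50)

```text
time_s: 15.5
tool_pos: [0.5491, 0.0008, 0.2359]
orientation: [0.27, 0.653, -0.271, 0.653]
contact_force: [-6.3, -4.4, 10.2]
opening: 0.62
```

```bash
python3 - <<'E'
from h import *
st()
snap('wrist','w11')
W=Cam('w11')
cv2.imwrite('pics/c11.png',cv2.resize(W.img[140:330,150:350],(630,600),interpolation=2))
E
```

```text
t 15.5 grip pt [0.5491 0.0006 0.0812] yaw 45.0 tilt 0.07 F [-6.33 -4.4  10.2 ] M [-0.635  0.872 -0.037] op 0.62 j [-0.15  0.41 -0.31  0.85 -0.    0.64]
```

View pics/c11.png

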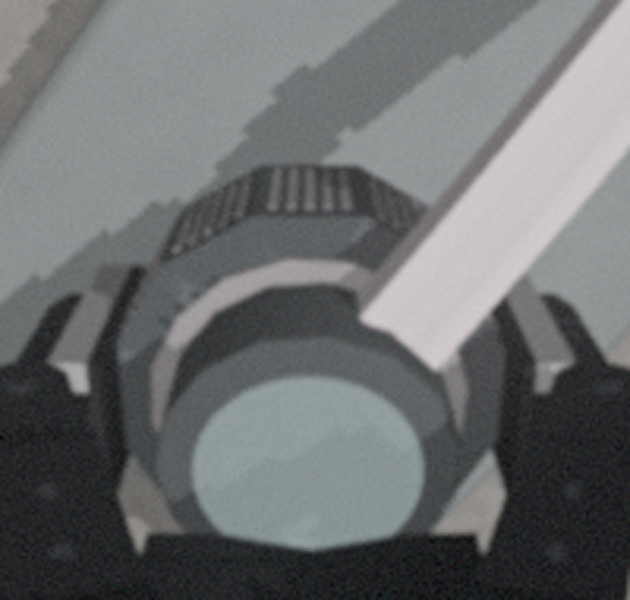

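>>> move_arm([
  {"linear": [-0.4, -0.3, 0], "rotation": [1, 0, 0]},
  {"linear": [0, 0, 0], "rotation": [2, 0, 0]},
  {"linear": [0, 0, 0], "rotation": [2, 0, 0]},
  {"linear": [0, 0, 0], "rotation": [2, 0, 0]},
])

```text
time_s: 16.05
tool_pos: [0.549, 0.0007, 0.236]
orientation: [0.31, 0.635, -0.311, 0.635]
contact_force: [-2.9, -3.8, 6.2]
opening: 0.623
```

```bash
python3 - <<'E'
from h import *
st()
E
```

```text
t 16.05 grip pt [0.549  0.0006 0.0813] yaw 37.91 tilt 0.04 F [-2.94 -3.83  6.18] M [-0.601  0.467  0.32 ] op 0.623 j [-0.15  0.41 -0.31  0.85 -0.    0.76]
```

>>> move_arm([
  {"linear": [0, 0, 0], "rotation": [2, 0, 0]},
  {"linear": [0, 0, 0], "rotation": [2, 0, 0]},
  {"linear": [0, 0, 0], "rotation": [2, 0, 0]},
  {"linear": [0, 0, 0], "rotation": [2, 0, 0]},
])

```text
time_s: 16.55
tool_pos: [0.549, 0.0007, 0.2359]
orientation: [0.354, 0.612, -0.354, 0.612]
contact_force: [-3.9, -3.7, 5.9]
opening: 0.621
```

```bash
python3 - <<'E'
from h import *
st()
E
```

```text
t 16.55 grip pt [0.549  0.0006 0.0812] yaw 29.91 tilt 0.04 F [-3.91 -3.7   5.93] M [-0.632  0.415  0.276] op 0.621 j [-0.15  0.41 -0.31  0.85 -0.    0.9 ]
```

>>> move_arm([
  {"linear": [0, 0, 0], "rotation": [2, 0, 0]},
  {"linear": [0, 0, 0], "rotation": [2, 0, 0]},
  {"linear": [0, 0, 0], "rotation": [2, 0, 0]},
  {"linear": [0, 0, 0], "rotation": [2, 0, 0]},
  {"linear": [0, 0, 0], "rotation": [2, 0, 0]},
])

```text
time_s: 17.18
tool_pos: [0.5491, 0.0007, 0.236]
orientation: [0.406, 0.579, -0.406, 0.579]
contact_force: [-3.3, -3.6, 6.0]
opening: 0.621
```

```bash
python3 - <<'E'
from h import *
st()
E
```

```text
t 17.18 grip pt [0.5491 0.0006 0.0813] yaw 19.92 tilt 0.05 F [-3.31 -3.59  6.02] M [-0.637  0.389  0.305] op 0.621 j [-0.15  0.41 -0.31  0.85 -0.    1.08]
```

>>> move_arm([
  {"linear": [0, 0, 0], "rotation": [1, 0, 0]},
  {"linear": [0, 0, 0], "rotation": [1, 0, 0]},
])

```text
time_s: 17.42
tool_pos: [0.5491, 0.0007, 0.236]
orientation: [0.416, 0.572, -0.416, 0.572]
contact_force: [-3.0, -4.3, 6.5]
opening: 0.622
```

```bash
python3 - <<'E'
from h import *
st()
E
```

```text
t 17.43 grip pt [0.5491 0.0006 0.0813] yaw 17.95 tilt 0.05 F [-3.04 -4.28  6.53] M [-0.694  0.383  0.322] op 0.622 j [-0.15  0.41 -0.31  0.85 -0.    1.11]
```

Running drag 0.3 N m as expected; now small steps with a moment check each.

>>> move_arm([
  {"linear": [0, 0, 0], "rotation": [0.8, 0, 0]},
  {"linear": [0, 0, 0], "rotation": [0.7, 0, 0]},
])

```text
time_s: 17.68
tool_pos: [0.5491, 0.0007, 0.236]
orientation: [0.423, 0.566, -0.423, 0.567]
contact_force: [-3.0, -3.6, 5.8]
opening: 0.623
```

```bash
python3 -c "
from h import *
st()"
```

```text
t 17.68 grip pt [0.5492 0.0006 0.0813] yaw 16.46 tilt 0.05 F [-3.01 -3.58  5.77] M [-0.614  0.328  0.278] op 0.623 j [-0.15  0.41 -0.31  0.85 -0.    1.14]
```

>>> move_arm([
  {"linear": [0, 0, 0], "rotation": [0.8, 0, 0]},
  {"linear": [0, 0, 0], "rotation": [0.7, 0, 0]},
])

```text
time_s: 17.92
tool_pos: [0.5491, 0.0007, 0.236]
orientation: [0.43, 0.561, -0.431, 0.561]
contact_force: [-3.2, -4.1, 5.4]
opening: 0.624
```

```bash
python3 -c "
from h import *
st()"
```

```text
t 17.93 grip pt [0.5492 0.0006 0.0813] yaw 14.96 tilt 0.05 F [-3.21 -4.13  5.43] M [-0.628  0.322  0.302] op 0.624 j [-0.15  0.41 -0.31  0.85 -0.    1.16]
```

>>> move_arm([
  {"linear": [0, 0, 0], "rotation": [0.8, 0, 0]},
  {"linear": [0, 0, 0], "rotation": [0.8, 0, 0]},
])

```text
time_s: 18.18
tool_pos: [0.5491, 0.0007, 0.236]
orientation: [0.438, 0.555, -0.439, 0.555]
contact_force: [-3.1, -4.5, 4.7]
opening: 0.619
```

```bash
python3 -c "
from h import *
st()"
```

```text
t 18.18 grip pt [0.5491 0.0006 0.0813] yaw 13.36 tilt 0.05 F [-3.09 -4.46  4.67] M [-0.637  0.29   0.266] op 0.619 j [-0.15  0.41 -0.31  0.85 -0.    1.19]
```

>>> move_arm([
  {"linear": [0, 0, 0], "rotation": [0.8, 0, 0]},
  {"linear": [0, 0, 0], "rotation": [0.8, 0, 0]},
])

```text
time_s: 18.42
tool_pos: [0.5491, 0.0007, 0.236]
orientation: [0.446, 0.548, -0.446, 0.549]
contact_force: [-2.3, -3.1, 4.8]
opening: 0.623
```

```bash
python3 -c "
from h import *
st()"
```

```text
t 18.43 grip pt [0.5492 0.0006 0.0813] yaw 11.76 tilt 0.05 F [-2.32 -3.1   4.75] M [-0.685  0.263  0.343] op 0.623 j [-0.15  0.41 -0.31  0.85 -0.    1.22]
```

>>> move_arm([
  {"linear": [0, 0, 0], "rotation": [0.8, 0, 0]},
  {"linear": [0, 0, 0], "rotation": [0.7, 0, 0]},
])

```text
time_s: 18.68
tool_pos: [0.5491, 0.0007, 0.236]
orientation: [0.453, 0.542, -0.453, 0.543]
contact_force: [-3.5, -4.0, 5.1]
opening: 0.62
```

```bash
python3 -c "
from h import *
st()"
```

```text
t 18.68 grip pt [0.5492 0.0006 0.0813] yaw 10.26 tilt 0.05 F [-3.51 -4.01  5.14] M [-0.708  0.229  0.331] op 0.62 j [-0.15  0.41 -0.31  0.85 -0.    1.24]
```

>>> move_arm([
  {"linear": [0, 0, 0], "rotation": [0.8, 0, 0]},
  {"linear": [0, 0, 0], "rotation": [0.7, 0, 0]},
])

```text
time_s: 18.92
tool_pos: [0.5491, 0.0007, 0.236]
orientation: [0.46, 0.536, -0.461, 0.537]
contact_force: [-3.7, -4.1, 5.5]
opening: 0.621
```

```bash
python3 -c "
from h import *
st()"
```

```text
t 18.93 grip pt [0.5492 0.0006 0.0813] yaw 8.76 tilt 0.05 F [-3.67 -4.15  5.53] M [-0.695  0.277  0.348] op 0.621 j [-0.15  0.41 -0.31  0.85 -0.    1.27]
```

>>> move_arm([
  {"linear": [0, 0, 0], "rotation": [0.8, 0, 0]},
  {"linear": [0, 0, 0], "rotation": [0.7, 0, 0]},
])

```text
time_s: 19.18
tool_pos: [0.5491, 0.0007, 0.236]
orientation: [0.467, 0.53, -0.467, 0.531]
contact_force: [-3.6, -4.0, 5.1]
opening: 0.621
```

```bash
python3 -c "
from h import *
st()"
```

```text
t 19.18 grip pt [0.5492 0.0006 0.0813] yaw 7.26 tilt 0.05 F [-3.57 -4.03  5.13] M [-0.707  0.248  0.309] op 0.621 j [-0.15  0.41 -0.31  0.85 -0.    1.3 ]
```

>>> move_arm([
  {"linear": [0, 0, 0], "rotation": [0.8, 0, 0]},
  {"linear": [0, 0, 0], "rotation": [0.7, 0, 0]},
])

```text
time_s: 19.42
tool_pos: [0.5491, 0.0007, 0.236]
orientation: [0.474, 0.524, -0.474, 0.525]
contact_force: [-3.4, -3.5, 5.8]
opening: 0.622
```

```bash
python3 -c "
from h import *
st()"
```

```text
t 19.43 grip pt [5.492e-01 5.000e-04 8.130e-02] yaw 5.76 tilt 0.05 F [-3.38 -3.5   5.75] M [-0.641  0.264  0.322] op 0.622 j [-0.15  0.41 -0.31  0.85 -0.    1.32]
```

>>> move_arm([
  {"linear": [0, 0, 0], "rotation": [0.8, 0, 0]},
  {"linear": [0, 0, 0], "rotation": [0.7, 0, 0]},
])

```text
time_s: 19.68
tool_pos: [0.5492, 0.0007, 0.236]
orientation: [0.481, 0.518, -0.481, 0.519]
contact_force: [-2.4, -3.8, 5.3]
opening: 0.62
```

```bash
python3 -c "
from h import *
st()"
```

```text
t 19.68 grip pt [0.5492 0.0006 0.0813] yaw 4.26 tilt 0.05 F [-2.41 -3.78  5.27] M [-0.717  0.219  0.308] op 0.62 j [-0.15  0.41 -0.31  0.85 -0.    1.35]
```

>>> move_arm([
  {"linear": [0, 0, 0], "rotation": [0.8, 0, 0]},
  {"linear": [0, 0, 0], "rotation": [0.7, 0, 0]},
])

```text
time_s: 19.92
tool_pos: [0.5491, 0.0007, 0.236]
orientation: [0.488, 0.512, -0.488, 0.512]
contact_force: [-3.2, -5.0, 5.5]
opening: 0.619
```

```bash
python3 -c "
from h import *
st()"
```

```text
t 19.93 grip pt [5.492e-01 5.000e-04 8.130e-02] yaw 2.76 tilt 0.05 F [-3.19 -4.97  5.45] M [-0.655  0.187  0.302] op 0.619 j [-0.15  0.41 -0.31  0.85 -0.    1.38]
```

```bash
python3 - <<'E'
from h import *
snap('wrist','w12')
W=Cam('w12')
cv2.imwrite('pics/c12.png',cv2.resize(W.img[100:330,150:350],(522,600),interpolation=2))
E
```

```text
(no output)
```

View pics/c12.png

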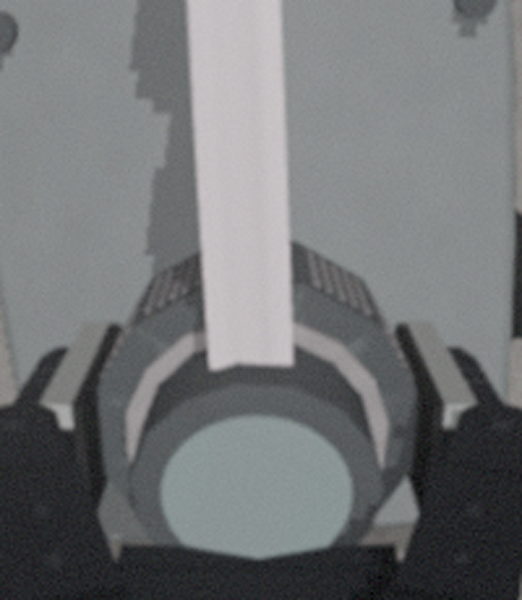

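Ring still flat-on to the pads (it turns with the hand) and the lever stays put over the pin. Continuing.

>>> move_arm([
  {"linear": [0, 0, 0], "rotation": [0.8, 0, 0]},
  {"linear": [0, 0, 0], "rotation": [0.7, 0, 0]},
])

```text
time_s: 20.23
tool_pos: [0.5492, 0.0007, 0.236]
orientation: [0.494, 0.505, -0.495, 0.506]
contact_force: [-3.3, -4.9, 4.6]
opening: 0.624
```

```bash
python3 -c "
from h import *
st()"
```

```text
t 20.23 grip pt [5.492e-01 5.000e-04 8.130e-02] yaw 1.26 tilt 0.05 F [-3.25 -4.89  4.61] M [-0.745  0.219  0.32 ] op 0.624 j [-0.15  0.41 -0.31  0.85 -0.    1.4 ]
```

>>> move_arm([
  {"linear": [0, 0, 0], "rotation": [0.8, 0, 0]},
  {"linear": [0, 0, 0], "rotation": [0.7, 0, 0]},
])

```text
time_s: 20.48
tool_pos: [0.5492, 0.0007, 0.236]
orientation: [-0.501, -0.499, 0.501, -0.499]
contact_force: [-2.7, -2.7, 5.7]
opening: 0.623
```

```bash
python3 -c "
from h import *
st()"
```

```text
t 20.48 grip pt [0.5492 0.0006 0.0813] yaw -0.24 tilt 0.06 F [-2.7  -2.69  5.71] M [-0.664  0.235  0.28 ] op 0.623 j [-0.15  0.41 -0.31  0.85 -0.    1.43]
```

>>> move_arm([
  {"linear": [0, 0, 0], "rotation": [0.8, 0, 0]},
  {"linear": [0, 0, 0], "rotation": [0.7, 0, 0]},
])

```text
time_s: 20.72
tool_pos: [0.5492, 0.0007, 0.236]
orientation: [-0.507, -0.492, 0.508, -0.493]
contact_force: [-3.0, -3.2, 4.7]
opening: 0.624
```

```bash
python3 -c "
from h import *
st()"
```

```text
t 20.73 grip pt [5.492e-01 5.000e-04 8.130e-02] yaw -1.74 tilt 0.05 F [-3.04 -3.23  4.68] M [-0.741  0.218  0.258] op 0.624 j [-0.15  0.41 -0.31  0.85 -0.    1.45]
```

>>> move_arm([
  {"linear": [0, 0, 0], "rotation": [0.8, 0, 0]},
  {"linear": [0, 0, 0], "rotation": [0.7, 0, 0]},
])

```text
time_s: 20.98
tool_pos: [0.5492, 0.0007, 0.236]
orientation: [-0.514, -0.485, 0.514, -0.486]
contact_force: [-3.0, -3.0, 4.8]
opening: 0.619
```

```bash
python3 -c "
from h import *
st()"
```

```text
t 20.98 grip pt [5.492e-01 5.000e-04 8.130e-02] yaw -3.24 tilt 0.06 F [-3.02 -2.98  4.82] M [-0.729  0.183  0.296] op 0.619 j [-0.15  0.41 -0.31  0.85 -0.    1.48]
```

>>> move_arm([
  {"linear": [0, 0, 0], "rotation": [0.8, 0, 0]},
  {"linear": [0, 0, 0], "rotation": [0.7, 0, 0]},
])

```text
time_s: 21.22
tool_pos: [0.5492, 0.0007, 0.236]
orientation: [-0.52, -0.479, 0.52, -0.479]
contact_force: [-2.2, -2.7, 5.0]
opening: 0.625
```

```bash
python3 -c "
from h import *
st()"
```

```text
t 21.23 grip pt [5.493e-01 5.000e-04 8.130e-02] yaw -4.74 tilt 0.06 F [-2.16 -2.68  5.04] M [-0.762  0.186  0.278] op 0.625 j [-0.15  0.41 -0.31  0.85 -0.    1.51]
```

>>> move_arm([
  {"linear": [0, 0, 0], "rotation": [0.8, 0, 0]},
  {"linear": [0, 0, 0], "rotation": [0.7, 0, 0]},
])

```text
time_s: 21.48
tool_pos: [0.5492, 0.0007, 0.236]
orientation: [-0.526, -0.472, 0.527, -0.472]
contact_force: [-1.9, -3.5, 4.9]
opening: 0.624
```

```bash
python3 -c "
from h import *
st()"
```

```text
t 21.48 grip pt [5.493e-01 5.000e-04 8.130e-02] yaw -6.24 tilt 0.06 F [-1.89 -3.46  4.93] M [-0.769  0.147  0.295] op 0.624 j [-0.15  0.41 -0.31  0.85 -0.    1.53]
```

>>> move_arm([
  {"linear": [0, 0, 0], "rotation": [0.8, 0, 0]},
  {"linear": [0, 0, 0], "rotation": [0.7, 0, 0]},
])

```text
time_s: 21.72
tool_pos: [0.5492, 0.0007, 0.236]
orientation: [-0.533, -0.465, 0.533, -0.465]
contact_force: [-3.2, -3.9, 5.2]
opening: 0.621
```

```bash
python3 -c "
from h import *
st()"
```

```text
t 21.73 grip pt [5.493e-01 5.000e-04 8.130e-02] yaw -7.74 tilt 0.06 F [-3.17 -3.89  5.23] M [-0.797  0.162  0.318] op 0.621 j [-0.15  0.41 -0.31  0.85 -0.    1.56]
```

>>> move_arm([
  {"linear": [0, 0, 0], "rotation": [0.8, 0, 0]},
  {"linear": [0, 0, 0], "rotation": [0.7, 0, 0]},
])

```text
time_s: 21.98
tool_pos: [0.5492, 0.0007, 0.236]
orientation: [-0.539, -0.458, 0.539, -0.458]
contact_force: [-2.3, -4.3, 5.7]
opening: 0.624
```

```bash
python3 -c "
from h import *
st()"
```

```text
t 21.98 grip pt [5.492e-01 5.000e-04 8.130e-02] yaw -9.24 tilt 0.06 F [-2.34 -4.34  5.66] M [-0.868  0.139  0.298] op 0.624 j [-0.15  0.41 -0.31  0.85 -0.    1.59]
```

>>> move_arm([
  {"linear": [0, 0, 0], "rotation": [0.8, 0, 0]},
  {"linear": [0, 0, 0], "rotation": [0.7, 0, 0]},
])

```text
time_s: 22.22
tool_pos: [0.5492, 0.0007, 0.236]
orientation: [-0.545, -0.451, 0.545, -0.451]
contact_force: [-2.7, -3.8, 6.4]
opening: 0.624
```

```bash
python3 -c "
from h import *
st()"
```

```text
t 22.23 grip pt [5.493e-01 5.000e-04 8.130e-02] yaw -10.74 tilt 0.06 F [-2.67 -3.76  6.4 ] M [-0.872  0.126  0.348] op 0.624 j [-0.15  0.41 -0.31  0.85 -0.    1.61]
```

>>> move_arm([
  {"linear": [0, 0, 0], "rotation": [0.5, 0, 0]},
  {"linear": [0, 0, 0], "rotation": [0.5, 0, 0]},
])

```text
time_s: 22.48
tool_pos: [0.5492, 0.0007, 0.236]
orientation: [-0.548, -0.446, 0.549, -0.447]
contact_force: [-2.8, -3.5, 5.3]
opening: 0.623
```

```bash
python3 -c "
from h import *
st()"
```

```text
t 22.48 grip pt [5.493e-01 5.000e-04 8.130e-02] yaw -11.73 tilt 0.06 F [-2.84 -3.49  5.33] M [-0.807  0.151  0.262] op 0.623 j [-0.15  0.41 -0.31  0.85 -0.    1.63]
```

>>> move_arm([
  {"linear": [0, 0, 0], "rotation": [0.8, 0, 0]},
  {"linear": [0, 0, 0], "rotation": [0.7, 0, 0]},
])

```text
time_s: 22.72
tool_pos: [0.5492, 0.0007, 0.236]
orientation: [-0.554, -0.439, 0.554, -0.439]
contact_force: [-2.7, -4.1, 5.0]
opening: 0.622
```

```bash
python3 -c "
from h import *
st()"
```

```text
t 22.73 grip pt [5.493e-01 5.000e-04 8.130e-02] yaw -13.24 tilt 0.06 F [-2.72 -4.08  4.96] M [-0.884  0.111  0.33 ] op 0.622 j [-0.15  0.41 -0.31  0.85 -0.    1.65]
```

>>> move_arm([
  {"linear": [0, 0, 0], "rotation": [0.6, 0, 0]},
  {"linear": [0, 0, 0], "rotation": [0.6, 0, 0]},
])

```text
time_s: 22.98
tool_pos: [0.5492, 0.0007, 0.236]
orientation: [-0.559, -0.433, 0.559, -0.434]
contact_force: [-2.4, -4.2, 5.4]
opening: 0.628
```

```bash
python3 -c "
from h import *
st()"
```

```text
t 22.98 grip pt [5.493e-01 5.000e-04 8.130e-02] yaw -14.44 tilt 0.06 F [-2.36 -4.21  5.37] M [-0.913  0.1    0.329] op 0.628 j [-0.15  0.41 -0.31  0.85 -0.    1.68]
```

>>> move_arm([
  {"linear": [0, 0, 0], "rotation": [0.6, 0, 0]},
  {"linear": [0, 0, 0], "rotation": [0.6, 0, 0]},
])

```text
time_s: 23.22
tool_pos: [0.5492, 0.0007, 0.236]
orientation: [-0.563, -0.427, 0.563, -0.428]
contact_force: [-2.3, -4.6, 4.9]
opening: 0.618
```

```bash
python3 - <<'E'
from h import *
st()
snap('wrist','w13')
W=Cam('w13')
cv2.imwrite('pics/c13.png',cv2.resize(W.img[100:330,150:350],(522,600),interpolation=2))
E
```

```text
t 23.23 grip pt [5.493e-01 5.000e-04 8.130e-02] yaw -15.64 tilt 0.06 F [-2.3  -4.56  4.92] M [-0.914  0.128  0.297] op 0.618 j [-0.15  0.41 -0.31  0.85 -0.    1.7 ]
```

View pics/c13.png

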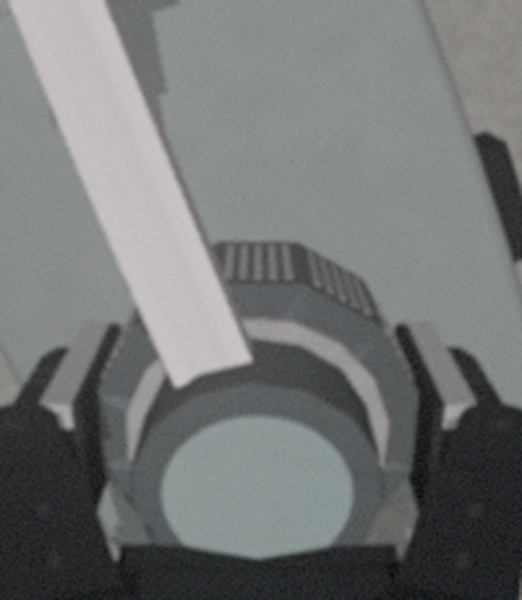

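>>> move_arm([
  {"linear": [0, 0, 0], "rotation": [0.5, 0, 0]},
  {"linear": [0, 0, 0], "rotation": [0.5, 0, 0]},
])

```text
time_s: 23.52
tool_pos: [0.5492, 0.0006, 0.236]
orientation: [-0.567, -0.422, 0.567, -0.423]
contact_force: [-2.6, -4.4, 5.5]
opening: 0.62
```

```bash
python3 -c "
from h import *
st()"
```

```text
t 23.52 grip pt [5.493e-01 5.000e-04 8.130e-02] yaw -16.63 tilt 0.07 F [-2.61 -4.37  5.46] M [-0.885  0.16   0.471] op 0.62 j [-0.15  0.41 -0.31  0.85 -0.    1.71]
```

>>> move_arm([
  {"linear": [0, 0, 0], "rotation": [0.4, 0, 0]},
  {"linear": [0, 0, 0], "rotation": [0, 0, 0]},
])

```text
time_s: 23.78
tool_pos: [0.5492, 0.0007, 0.236]
orientation: [-0.568, -0.42, 0.569, -0.421]
contact_force: [-3.3, -3.9, 6.1]
opening: 0.621
```

```bash
python3 -c "
from h import *
st()"
```

```text
t 23.77 grip pt [5.493e-01 5.000e-04 8.130e-02] yaw -17.01 tilt 0.07 F [-3.35 -3.94  6.05] M [-0.867  0.142  0.504] op 0.621 j [-0.15  0.41 -0.31  0.85 -0.    1.72]
```

>>> move_arm([
  {"linear": [0, 0, 0], "rotation": [0.4, 0, 0]},
  {"linear": [0, 0, 0], "rotation": [0, 0, 0]},
])

```text
time_s: 24.02
tool_pos: [0.5492, 0.0007, 0.236]
orientation: [-0.57, -0.418, 0.57, -0.419]
contact_force: [-2.0, -5.1, 4.8]
opening: 0.619
```

```bash
python3 -c "
from h import *
st()"
```

```text
t 24.02 grip pt [5.493e-01 5.000e-04 8.130e-02] yaw -17.4 tilt 0.07 F [-1.97 -5.08  4.79] M [-0.924  0.191  0.609] op 0.619 j [-0.15  0.41 -0.31  0.85 -0.    1.73]
```

>>> move_arm([
  {"linear": [0, 0, 0], "rotation": [0, 0, 0]},
])

```text
time_s: 24.15
tool_pos: [0.5492, 0.0007, 0.236]
orientation: [-0.57, -0.418, 0.57, -0.419]
contact_force: [-1.9, -4.2, 4.3]
opening: 0.624
```

```bash
python3 -c "
from h import *
st()"
```

```text
t 24.15 grip pt [5.493e-01 5.000e-04 8.130e-02] yaw -17.4 tilt 0.07 F [-1.86 -4.19  4.32] M [-0.92   0.177  0.614] op 0.624 j [-0.15  0.41 -0.31  0.85 -0.    1.73]
```

>>> move_arm([
  {"linear": [0, 0, 0], "rotation": [0, 0, 0]},
])

```text
time_s: 24.28
tool_pos: [0.5492, 0.0007, 0.236]
orientation: [-0.57, -0.418, 0.57, -0.419]
contact_force: [-2.1, -4.0, 5.8]
opening: 0.622
```

```bash
python3 -c "
from h import *
st()"
```

```text
t 24.27 grip pt [5.493e-01 5.000e-04 8.130e-02] yaw -17.4 tilt 0.07 F [-2.14 -3.99  5.82] M [-0.957  0.087  0.605] op 0.622 j [-0.15  0.41 -0.31  0.85 -0.    1.73]
```

>>> move_arm([
  {"linear": [0, 0, 0], "rotation": [0, 0, 0]},
  {"linear": [0, 0, 0], "rotation": [0, 0, 0]},
  {"linear": [0, 0, 0], "rotation": [0, 0, 0]},
  {"linear": [0, 0, 0], "rotation": [0, 0, 0]},
], jaw=0)

```text
time_s: 24.78
tool_pos: [0.5491, 0.0009, 0.2357]
orientation: [0.57, 0.419, -0.57, 0.419]
contact_force: [-0.4, 0.1, -0.1]
opening: 0.998
```

>>> move_arm([
  {"linear": [-5, 0, 0], "rotation": [0, 0, 0]},
  {"linear": [-15, 0, 0], "rotation": [0, 0, 0]},
  {"linear": [-30, 0, 0], "rotation": [0, 0, 0]},
  {"linear": [-40, 0, 0], "rotation": [0, 0, 0]},
  {"linear": [-40, 0, 0], "rotation": [0, 0, 0]},
  {"linear": [-20, 0, 20], "rotation": [0, 0, 0]},
  {"linear": [0, 0, 20], "rotation": [0, 0, 0]},
  {"linear": [0, 0, 0], "rotation": [0, 0, 0]},
])

```text
time_s: 25.78
tool_pos: [0.5366, -0.0384, 0.3854]
orientation: [-0.57, -0.418, 0.57, -0.418]
contact_force: [0.5, 0.2, -0.8]
opening: 1.0
```

```bash
python3 - <<'E'
from h import *
st()
snap('wrist','w14');snap('scene','s14')
W=Cam('w14');S=Cam('s14')
cv2.imwrite('pics/c14.png',cv2.resize(W.img,(768,576),interpolation=2))
cv2.imwrite('pics/c14s.png',cv2.resize(S.img,(768,576),interpolation=2))
E
```

```text
t 25.77 grip pt [ 0.5366 -0.0384  0.2307] yaw -17.47 tilt 0.03 F [ 0.47  0.19 -0.82] M [-0.003 -0.029  0.024] op 1.0 j [-0.22  0.29 -0.06  1.22 -0.    1.65]
```

View pics/c14.png

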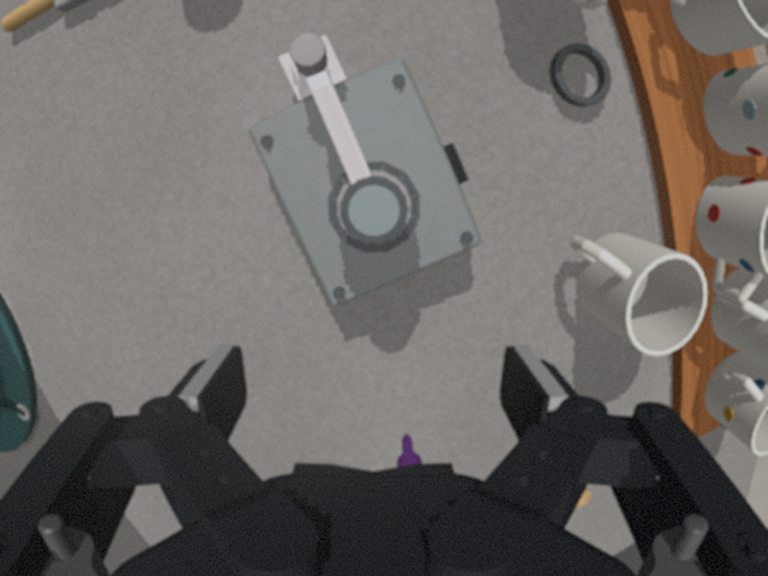

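View pics/c14s.png

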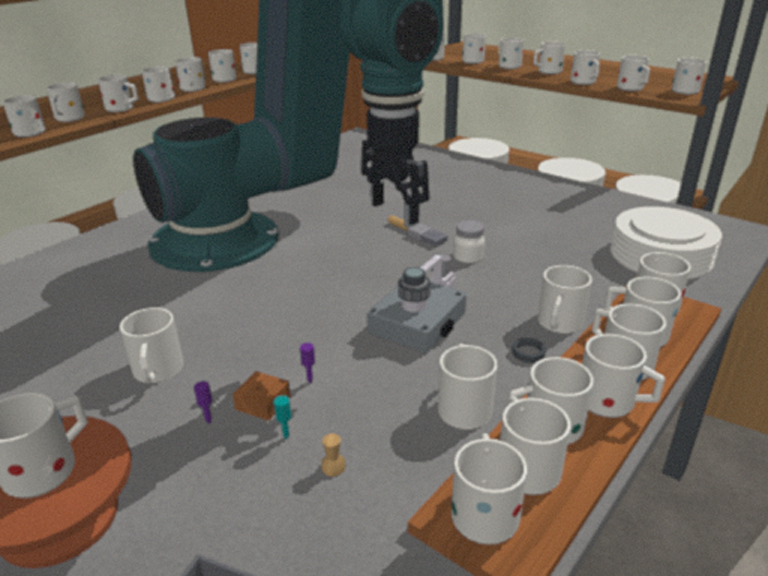

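```bash
python3 - <<'E'
from h import *
W=Cam('w14')
h=W.at(308/1.5,50/1.5,.09);b=W.at(373/1.5,210/1.5,.11);print(h,b,np.linalg.norm((h-b)[:2]),np.degrees(np.arctan2(h[1]-b[1],h[0]-b[0])))
robot.hand_in(); st()
E
```

```text
[0.54060267 0.10268244 0.09      ] [5.48442458e-01 5.30118516e-04 1.10000000e-01] 0.10245271594910252 94.3886201670775
the job is handed in; nothing more can be done
the job is handed in; nothing more can be done
```

The job is handed in at about 26 s. The pin is in the hole through the fork, and the lock ring is jammed and nipped up to about 0.61 N m. One last position check disagreed.

**What I did**
- **Pin:** I took the grey steel pin from the wooden stand and left the purple and turquoise look-alikes alone. I lowered it through the fork into the hole. There was no noticeable force on the way down, then about 7 N on reaching the floor of the hole. The height there put the tip at about 20 mm, as expected.
- **Ring:** I gripped the ring on two flats and turned it about 62° clockwise. The drag was a steady 0.3 N m, then rose at about 0.27 N m per degree once it jammed, close to the stiffness in the task. I held it at 0.60–0.61 N m for over 0.3 s, then let go and moved clear.

**Last checks**
- **Robot:** The last force and moment readings were within noise, so the robot touches nothing.
- **Scene:** In the final picture the mugs and tools look undisturbed, and the pin stands upright in the fork.
- **Disagreement:** From the last wrist picture, the pin head lies 102.5 mm from the lens axis at 94.4°. I expected 104 mm, and an earlier, better-placed picture showed it at about 97.5°. That is roughly 5 mm sideways at the head. The head was near the edge of the fisheye image, so I put this down to measurement error and some pin slack, but I did not check it with another view.

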